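Rack the dried sharpening stones for carrying and fit the hold-down bridge

ROBOT

A 6-joint arm with a two-finger parallel gripper is mounted at the origin on the work surface; the furniture and walls round the work are solid. World frame = base frame: x ahead of the robot, y to its left, z up, the work surface at z = 0. Lengths are in m, angles in rad, forces in N, time in s.
With the tool pointing down it reaches from about 0.375 to 0.975 m from the base axis. Payload 3.8 kg.
Tool frame: the origin (TCP) lies between the finger pads; the fingertips stand 22 mm ahead of it and the grasp point (between the pads) lies 3 mm ahead of it (bot.finger_overhang is the distance from the TCP to the fingertips, in m); x points along the fingers, y is the direction in which the jaws open and shut, and the axes are right-handed (so a half turn about x gives the same grasp; the last joint's range is limited). The gripper opens to 85 mm and grips with 20 to 120 N. Pads are 22 mm wide; open, the fingers measure 114 mm over their backs; the gripper's body (76 mm by 85 mm) begins 54 mm behind the grasp point. The pads swing forward as they close: fully open they stand 13 mm farther back than shut.
Start: joints at [1.165, 0.264, 1.604, -0, 1.274, -0.037], TCP at [0.243, 0.63, 0.253] pointing down, gripper open.
Joint ranges: [-2.63, 2.63], [-0.94, 2.18], [0.31, 2.57], [-1.31, 4.45], [0, 2.66], [-2.55, 2.55]. Speed limits (rad/s): [2.57, 2.57, 3.14, 3.14, 3.14, 3.14].

INTERFACE

Orientations are given as a rotation vector (axis times angle).
In Python, from workcell import bot gives the robot as it stands. The module is installed in compiled form; this text tells all that it offers.
- The arm moves only by the tool arm_command, never from a script. Its argument "series" is a list that holds one entry, the list of rows, each a list of 7 numbers: the turn, a rotation vector about the tool's x, y, z in rad, then the shift along the tool's x, y, z in cm, then the opening, from 0 (shut) to 1 (fully open). In form: [[[rx, ry, rz, x, y, z, grip], ...]]. A call has 1 to 10 rows; each row shifts and turns the pose as measured when the row begins, along the tool's axes as they then stand; what a row does not reach is not made up. A row lasts 1/10 s, in which the tool goes at most 50 mm and 8.59 degrees, less where a joint would pass 70% of its speed; a pose out of reach is approached as far as the arm can. A call is refused whole if a number of a shift passes 5 or a number of a turn 0.15, either way. A call with a gripper value outside its range is refused whole. The fingers move at their own pace and stop on an object; "newtons" is the grip in N (left out, the last holds). Time passes only in rows, so rows that do not move let the fingers close. It gives the time, the measured TCP pose, the force and the opening at its end, in the units of the state.
- bot.read_state(): the state, without advancing time (a new reading comes with each control period).
- bot.read_camera(name): name is "scene" or "top" or "wrist"; returns (picture, depth): 384x512x3 uint8, blue, green, red; 384x512 float32, m along the optical axis (not along the pixel's ray), 0 where there is no reading.
- bot.camera_info(name): a dict with "K" (3x3 intrinsics, pixels), "extrinsics" (4x4, takes a point from camera to world coordinates). Camera axes: x right, y down, z forward; pixel columns grow to the right and rows downward; lengths in m; the calibration is good to about 2 mm. A picture is of the moment at which its call begins: read the wrist's pose just before it. camera_info takes no time and is no camera call; for the wrist camera it gives the pose at the moment of the call.
- bot.finish_job(): hands the job in, once; it reports no verdict.
The state is a dict: "time": time; "q": joint angles; "joint_vel": joint speeds; "joint_torque": joint torques, N m; "tool_pos": TCP position; "tcp_rot": TCP orientation; "wrist_force": force on the tool from outside, world axes, zero at the start; "torque": the same for the moment, N m; "width": opening from 0.0 (shut) to 1.0 (fully open).
Only numpy, scipy, OpenCV 4.12 (cv2) and the standard library are available. Lean on these libraries where they do the work, as an engineer would, in place of code of your own. Each camera call takes 0.05 s, during which the arm holds its last target.

TASK

Move the four dry sharpening stones from the drying rack into the carrying rack, each standing on its long edge, centred and fully down in the cradle whose tag has its colour (slate-blue, green, pale grey with the white tag, two-tone yellow); set them in, do not drop them. Then put the wooden hold-down bridge over the row, both legs fully home in the sockets at the ends of the carrying rack, and let go.

Things in the scene. Friction and masses are not known exactly. Their poses are not given: they have to be found in the camera images.
- stone_slate_centre (a point): Centre of the dark slate-blue sharpening stone, 205 mm long, 65 mm tall, 24 mm thick as it stands on its long edge; this point is half-way along, across and up (32.5 mm above its lower edge). x along its length, y across its thickness, z up. 0.6 to 1 kg; hold it across its thickness. Neighbours stand 58 mm apart in both racks.
- stone_green_centre (a point): Centre of the green sharpening stone, 232 mm long, 63 mm tall, 22 mm thick as it stands on its long edge; this point is half-way along, across and up (31.5 mm above its lower edge). x along its length, y across its thickness, z up. 0.6 to 1 kg; hold it across its thickness. Neighbours stand 58 mm apart in both racks.
- stone_grey_centre (a point): Centre of the pale grey sharpening stone, 150 mm long, 63 mm tall, 32 mm thick as it stands on its long edge; this point is half-way along, across and up (31.5 mm above its lower edge). x along its length, y across its thickness, z up. 0.6 to 1 kg; hold it across its thickness. Neighbours stand 58 mm apart in both racks.
- stone_yellow_centre (a point): Centre of the yellow (two-tone: yellow half, dark grey half) sharpening stone, 181 mm long, 69 mm tall, 28 mm thick as it stands on its long edge; this point is half-way along, across and up (34.5 mm above its lower edge). x along its length, y across its thickness, z up. 0.6 to 1 kg; hold it across its thickness. Neighbours stand 58 mm apart in both racks.
- cradle_slate: Fixed cradle with the slate-blue tag, for the slate stone. Origin under its middle, on the base board; x along it (tag at x = -88 mm), z up. Saddles at x = -50 and 50 mm, 20 mm long, floor 18 mm up, cheeks 23 mm higher, 30 mm apart at the floor, 40 at the mouth; open between the saddles. Seated, the stone lies along x, centre 50.5 mm above the origin.
- cradle_green: Fixed cradle with the green tag, for the green stone. Origin under its middle, on the base board; x along it (tag at x = -88 mm), z up. Saddles at x = -50 and 50 mm, 20 mm long, floor 18 mm up, cheeks 23 mm higher, 28 mm apart at the floor, 38 at the mouth; open between the saddles. Seated, the stone lies along x, centre 49.5 mm above the origin.
- cradle_grey: Fixed cradle with the white tag, for the grey stone. Origin under its middle, on the base board; x along it (tag at x = -88 mm), z up. Saddles at x = -50 and 50 mm, 20 mm long, floor 18 mm up, cheeks 23 mm higher, 38 mm apart at the floor, 48 at the mouth; open between the saddles. Seated, the stone lies along x, centre 49.5 mm above the origin.
- cradle_yellow: Fixed cradle with the yellow tag, for the yellow stone. Origin under its middle, on the base board; x along it (tag at x = -88 mm), z up. Saddles at x = -50 and 50 mm, 20 mm long, floor 18 mm up, cheeks 23 mm higher, 34 mm apart at the floor, 44 at the mouth; open between the saddles. Seated, the stone lies along x, centre 52.5 mm above the origin.
- bridge_bar (a point): Centre of the bar of the loose hold-down bridge, pale wood, 0.22 kg: bar 24 mm wide (x), 296 long (y), 28 tall, z up; bar underside 14 mm, feet 108 mm below this point. Stands on two legs at y = -136 and 136 mm, each 44 (x) by 12 mm (y). Hold the bar at its middle, across its width. Fits either way round.
- carrying_rack: Fixed base board, 210 (x) by 316 mm (y), origin under its middle on the worktop, top 12 mm up. Cradles side by side at y = -87, -29, 29, 87 mm, in any order. Leg sockets at x = 0, y = -136 and 136 mm: floor 12, walls to 35 mm up, play 3 mm each way at the floor, 8 at the mouth. Bridge home: bar centre 120 mm up, bar 7 mm clear of seated stones. Stones start in the other rack.

How it is judged:
By the outcome, as a careful person would: the job done as asked, in the order asked, and still so for the second after the job is handed in, with the robot touching nothing.
It also fails if it takes over 131 s, if anything falls off the work surface, if the arm or the gripper's body presses on something with over 40 N, if the wrist force passes 120 N, or if a joint passes its speed limit or range.

## Working session

There is one attempt and no reset: what is moved stays moved. The work goes in short steps, Python scripts to look and compute and a tool call to move; the robot and the scene stay as the last step left them, time stands still between calls to the robot, and variables do not carry over. Pictures are saved under pics/ and viewed, and the job is handed in when it is done.

Besides the shell and the picture viewer there is one more tool, called after ">>>" in YAML: its name, and indented under it one key for each argument. arm_command: Moves the arm, as the interface text tells. Its arguments: {"type":"object","properties":{"series":{"type":"array"},"newtons":{"type":"number"}},"required":["series"]}

```bash
mkdir -p pics
cat > h.py <<'E'
import numpy as np, cv2
from workcell import bot
E
python3 - <<'E'
from h import *
s=bot.read_state(); print(s)
for n in ("scene","top","wrist"):
    ci=bot.camera_info(n); p,d=bot.read_camera(n)
    np.savez(f'{n}0.npz',p=p,d=d,K=ci['K'],E=ci['extrinsics'])
    cv2.imwrite(f'pics/{n}0.png',p); print(n,np.round(ci['K'],1).tolist(),np.round(ci['extrinsics'],4).tolist())
E
```

```text
{'time': 0.0, 'q': array([ 1.16510462e+00,  2.64783904e-01,  1.60539701e+00, -1.06626665e-05,
        1.27369258e+00, -3.69230541e-02]), 'joint_vel': array([ 0.00091302, -0.0003615 ,  0.00216693,  0.00062113, -0.00097848,
        0.00106835]), 'joint_torque': array([-1.27811461e-03, -5.15122426e+01, -3.67302775e+01, -3.78330569e-04,
        1.29015947e-02, -5.15976115e-07]), 'tool_pos': array([0.24306182, 0.62897836, 0.25192882]), 'tcp_rot': array([ 0.28759248,  1.55185399, -0.29110789]), 'wrist_force': array([ 0.68290373, -0.33689005, -0.40526674]), 'torque': array([ 0.02903065, -0.02427541,  0.03572119]), 'width': 1.0007253412214019}
scene [[442.1, 0.0, 257.5], [0.0, 442.1, 193.3], [0.0, 0.0, 1.0]] [[0.5756, -0.4813, 0.6611, -0.0519], [-0.8177, -0.3332, 0.4694, -0.517], [-0.0056, -0.8108, -0.5853, 0.6897], [0.0, 0.0, 0.0, 1.0]]
top [[416.1, 0.0, 248.8], [0.0, 416.1, 186.6], [0.0, 0.0, 1.0]] [[0.0126, -0.9931, 0.1169, 0.4662], [-0.9999, -0.0117, 0.009, -0.0723], [-0.0076, -0.117, -0.9931, 1.0007], [0.0, 0.0, 0.0, 1.0]]
wrist [[281.0, 0.0, 256.0], [0.0, 281.0, 192.6], [0.0, 0.0, 1.0]] [[0.3612, 0.8974, 0.2532, 0.1789], [0.9325, -0.3472, -0.0999, 0.6547], [-0.0017, 0.2722, -0.9623, 0.3731], [0.0, 0.0, 0.0, 1.0]]
```

View pics/scene0.png

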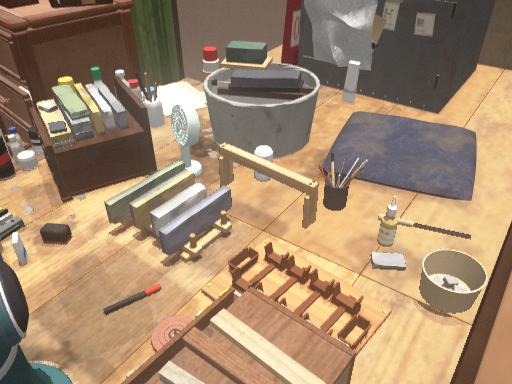

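View pics/top0.png

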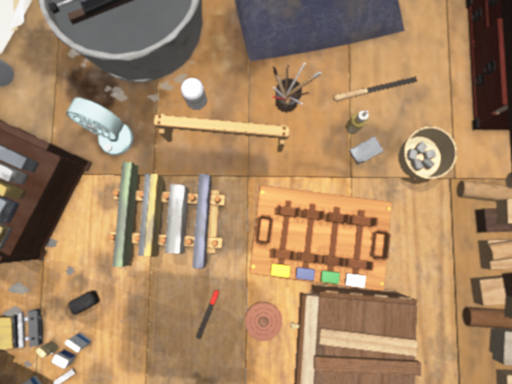

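View pics/wrist0.png

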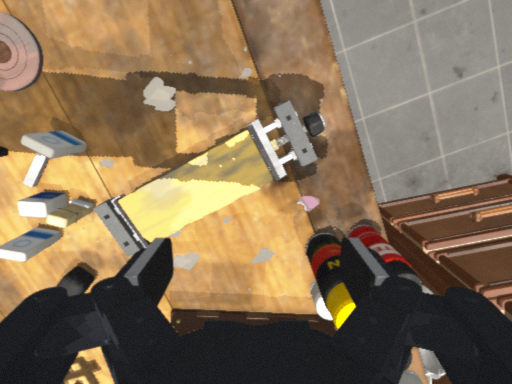

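Top view: drying rack at px (115–222, 165–265), with green, yellow, grey, slate from left to right. Carrying rack is at (250–390, 185–290), with tags yellow (280,270), blue (305,273), green (330,277), white (356,281). The bridge lies from (155,122) to (288,132).

```bash
cat >> h.py <<'E'
def load(n,tag='0'):
    z=np.load(f'{n}{tag}.npz'); return z['p'],z['d'],z['K'],z['E']
def pts(d,K,E):
    v,u=np.mgrid[:d.shape[0],:d.shape[1]]
    P=np.stack([(u-K[0,2])/K[0,0]*d,(v-K[1,2])/K[1,1]*d,d],-1)
    W=P@E[:3,:3].T+E[:3,3]; W[d<=0]=np.nan; return W
def ray(u,v,z,K,E):
    r=E[:3,:3]@np.array([(u-K[0,2])/K[0,0],(v-K[1,2])/K[1,1],1.]); return E[:3,3]+r*(z-E[2,3])/r[2]
E
python3 - <<'E'
from h import *
p,d,K,E=load('top'); W=pts(d,K,E)
cv2.imwrite('pics/topcrop.png',cv2.resize(p[90:310,90:440],None,fx=2.2,fy=2.2,interpolation=cv2.INTER_CUBIC))
for nm,(u,v) in dict(green=(126,215),yel=(150,215),grey=(177,220),slate=(202,220),bridge=(220,127),ty=(280,270),tb=(305,273),tg=(330,277),tw=(356,281),board=(300,240),board2=(270,262),shelf=(350,320),shelfN=(360,295),table=(240,200),shelf2=(308,330),fan=(85,112),cup=(288,90)).items():
    print(nm,np.round(W[v,u],4), p[v,u])
# heights map stones
H=W[...,2]
for nm,(a,b,c,e) in dict(stones=(155,275,105,228),bridge=(105,155,145,300)).items():
    sub=H[a:b,c:e]; print(nm,np.nanmax(sub),np.isnan(sub).mean())
vis=np.nan_to_num(np.clip(H*1000,0,255)).astype(np.uint8); cv2.imwrite('pics/topH.png',cv2.applyColorMap(vis,cv2.COLORMAP_JET))
E
```

```text
green [0.5079 0.2062 0.0836] [115 129 126]
yel [0.5078 0.1496 0.0978] [158 227 243]
grey [0.4981 0.0924 0.0878] [210 217 220]
slate [0.4986 0.0369 0.0931] [196 184 185]
bridge [ 6.984e-01 -5.000e-04  1.232e-01] [160 227 251]
ty [ 0.3885 -0.1376  0.0281] [123 254 254]
tb [ 0.3822 -0.1955  0.0242] [203 164 157]
tg [ 0.3743 -0.2522  0.0283] [142 219 137]
tw [ 0.3659 -0.312   0.0261] [254 254 254]
board [ 0.4574 -0.1852  0.0148] [113 181 244]
board2 [ 0.4054 -0.1152  0.0126] [102 161 230]
shelf [ 0.2988 -0.273   0.1299] [ 83 110 148]
shelfN [ 0.3492 -0.293   0.1345] [ 89 119 156]
table [ 5.512e-01 -4.240e-02  1.000e-04] [100 138 176]
shelf2 [ 0.267  -0.1946  0.0792] [173 207 230]
fan [0.7056 0.2618 0.2006] [245 244 231]
cup [ 0.8101 -0.1537  0.0472] [123 129 138]
stones 0.10412083733586686 0.004132791327913279
bridge 0.13568472340408322 0.005032258064516129
```

View pics/topcrop.png

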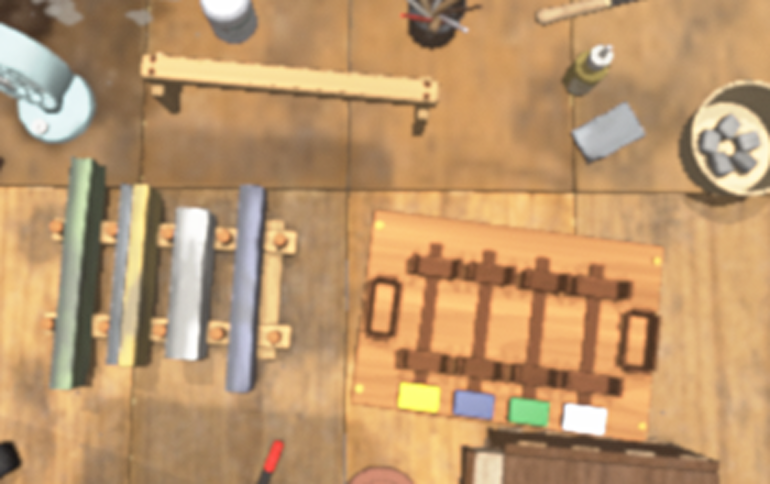

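View pics/topH.png

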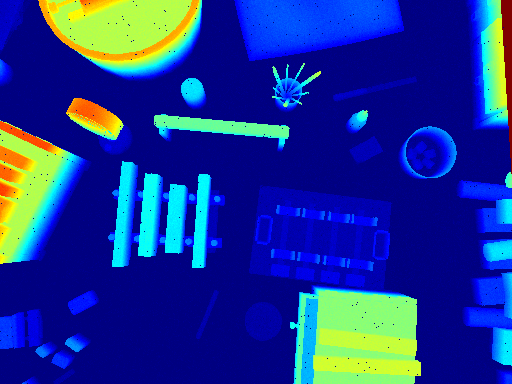

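Run:
```python
from h import *
from scipy.spatial.transform import Rotation as R
s=bot.read_state(); print(np.round(R.from_rotvec(s['tcp_rot']).as_matrix(),3))
p,d,K,E=load('top'); W=pts(d,K,E); H=W[...,2]
def rect(mask,z):
    c=max(cv2.findContours(mask.astype(np.uint8),cv2.RETR_EXTERNAL,cv2.CHAIN_APPROX_NONE)[0],key=cv2.contourArea)
    q=np.array([ray(u,v,z,K,E)[:2] for (u,v) in c[:,0]])
    (cx,cy),(w,h),a=cv2.minAreaRect((q*1000).astype(np.float32)); 
    if w<h: w,h,a=h,w,a-90
    return round(cx,1),round(cy,1),round(w,1),round(h,1),round((a+90)%180-90,2)
for nm,(c0,c1) in dict(green=(108,140),yel=(137,164),grey=(163,190),slate=(189,214)).items():
    m=np.zeros(H.shape,bool); m[155:275,c0:c1]=H[155:275,c0:c1]>0.065
    z=np.median(H[m&(H>0.08)]); hi=np.nanpercentile(H[m],[50,75,90]);z=hi[1]
    m2=m&(H>z-0.008)
    xy=W[m2][:,:2]*1000; 
    mu=xy.mean(0); U=np.linalg.svd(xy-mu,full_matrices=False)[2][0]; U*=np.sign(U[0])
    print(nm,'z',np.round(hi,4),rect(m2,z),'mean',mu.round(1),'yaw',round(np.degrees(np.arctan2(U[1],U[0])),2))
m=np.zeros(H.shape,bool); m[105:150,145:300]=H[105:150,145:300]>0.12
print('bridge',np.nanpercentile(H[m],[50,75,90]),rect(m,np.nanmedian(H[m])), (W[m]*1000).mean(0))
hsv=cv2.cvtColor(p,cv2.COLOR_BGR2HSV)
T={}
for nm,(u,v) in dict(y=(280,270),b=(305,273),g=(330,277),w=(356,281)).items():
    ref=p[v,u].astype(int); m=np.zeros(H.shape,bool)
    m[v-14:v+14,u-16:u+16]=np.abs(p[v-14:v+14,u-16:u+16].astype(int)-ref).sum(-1)<(110)
    zz=np.median(H[m]); 
    print('tag',nm,zz,rect(m,zz)); T[nm]=rect(m,zz)[:2]
# sockets
m=(H>0.027)&(H<0.045)
mm=np.zeros_like(m); mm[205:255,250:277]=m[205:255,250:277]; print('sockL',rect(mm,0.035))
mm=np.zeros_like(m); mm[220:270,368:395]=m[220:270,368:395]; print('sockR',rect(mm,0.035))
mm=np.zeros_like(m); mm[180:285,272:382]=(H>0.037)[180:285,272:382]&(H[180:285,272:382]<.06)
n,l,st,ce=cv2.connectedComponentsWithStats(mm.astype(np.uint8))
for i in range(1,n):
    if st[i,4]>10: print('cheek',ce[i].round(1),st[i,4],(np.nanmean(W[l==i],0)*1000).round(1))
cv2.imwrite('pics/sad.png',cv2.resize((mm*255).astype(np.uint8)[170:300,240:400],None,fx=5,fy=5,interpolation=0))
# board
board=(H>0.006)&(H<0.02);bm=np.zeros_like(m);bm[180:295,245:398]=(H>0.006)[180:295,245:398]
```

```text
[[-0.001  0.361  0.933]
 [-0.002  0.933 -0.361]
 [-1.    -0.002 -0.   ]]
green z [0.0917 0.0932 0.0943] (511.7, 212.5, 229.8, 23.7, -2.57) mean [507.2 212.6] yaw -1.41
yel z [0.0974 0.0988 0.1   ] (509.9, 154.8, 180.2, 29.1, -2.53) mean [508.3 155.4] yaw -2.47
grey z [0.0919 0.0932 0.0944] (502.2, 97.7, 149.4, 32.6, -2.68) mean [501.3  98.1] yaw -2.38
slate z [0.0942 0.0955 0.0967] (498.6, 40.1, 202.8, 24.3, -2.57) mean [497.2  40.7] yaw -2.6
bridge [0.12207093 0.1231114  0.12418177] (702.7, -2.1, 293.1, 23.6, 85.35) [703.09025532  -6.0357248  122.2547175 ]
tag y nan (nan, nan, 0.0, 0.0, 0.0)
tag b 0.02651224296977961 (381.0, -195.7, 40.6, 25.6, 82.73)
tag g nan (nan, nan, 0.0, 0.0, 0.0)
tag w nan (nan, nan, 0.0, 0.0, 0.0)
sockL (481.1, -98.8, 67.3, 35.3, -6.55)
sockR (449.7, -368.5, 66.5, 36.6, -1.53)
cheek [277.7 209. ] 29 [ 527.4 -130.2   50.9]
cheek [297.4 211.6] 36 [ 522.  -175.4   49. ]
cheek [303.6 212.2] 26 [ 520.8 -189.3   51.7]
cheek [321.7 214.9] 43 [ 515.2 -230.8   48.9]
cheek [329.2 216. ] 23 [ 512.6 -247.3   52.8]
cheek [346.6 217.9] 47 [ 508.9 -287.4   48.9]
cheek [352.3 218.6] 21 [ 507.5 -299.6   52.9]
cheek [374.  221.2] 49 [ 502.3 -349.8   48.6]
cheek [272.8 252.6] 23 [ 428.8 -119.9   49.8]
cheek [292.2 255.1] 41 [ 423.7 -163.6   48.8]
cheek [298.7 256. ] 27 [ 422.  -177.9   51.7]
cheek [317.  258.4] 43 [ 417.  -219.3   49.4]
cheek [324.6 259.6] 24 [ 414.7 -236.    52.3]
cheek [342.  261.8] 46 [ 410.1 -275.7   49.3]
cheek [347.9 262.6] 22 [ 408.8 -287.8   54.1]
cheek [370.1 265.4] 49 [ 403.  -338.5   49.1]
```

```bash
python3 - <<'E'
from h import *
p,d,K,E=load('top'); W=pts(d,K,E)
for src in('top','scene'):
  p,d,K,E=load(src); W=pts(d,K,E).reshape(-1,3)
  for y in (-.16,-.19,-.22,-.25,-.28,-.31,-.34,-.37):
    m=(abs(W[:,1]-y)<.012)&(W[:,2]>.06)&(W[:,0]<.41)&(W[:,0]>.2)
    if m.sum(): print(src,y,np.round(np.percentile(W[m,0],[90,98,100]),3),np.round(W[m,2].max(),3))
E
cat >> h.py <<'E'
from scipy.spatial.transform import Rotation as R
def plan(x,y,z,psi,step=4.0,tstep=0.14,down=True):
    """x,y,z m ; psi deg of tool z. print delta in current tool frame & a row suggestion"""
    s=bot.read_state(); R0=R.from_rotvec(s['tcp_rot']).as_matrix()
    c,q=np.cos(np.radians(psi)),np.sin(np.radians(psi))
    Rt=np.array([[0,-q,c],[0,c,q],[-1,0,0]])
    rv=R.from_matrix(R0.T@Rt).as_rotvec(); D=(np.array([x,y,z])-s['tool_pos'])*100
    n=int(max(np.ceil(np.linalg.norm(D)/step),np.ceil(np.linalg.norm(rv)/tstep),1))
    print('t',round(s['time'],2),'pos',s['tool_pos'].round(4),'psi',round(np.degrees(np.arctan2(R0[1,2],R0[0,2])),2),'tilt',R0[:,0].round(4)[:2],'F',s['wrist_force'].round(1),'w',round(s['width'],3),'n',n)
    Rc=R0
    print('total rv',rv.round(3),'tool-shift(final frame)',(Rt.T@D).round(2),'(cur frame)',(R0.T@D).round(2))
    for i in range(n):
        print([*(rv/n).round(3).tolist(),*(Rc.T@D/n).round(2).tolist()]); Rc=Rc@R.from_rotvec(rv/n).as_matrix()
E
python3 -c "
from h import *
plan(.4986,.040,.20,-2.6)"
```

```text
top -0.16 [0.281 0.285 0.287] 0.121
top -0.19 [0.333 0.345 0.346] 0.151
top -0.22 [0.345 0.355 0.357] 0.152
top -0.25 [0.342 0.353 0.356] 0.151
top -0.28 [0.342 0.351 0.354] 0.152
top -0.31 [0.339 0.349 0.35 ] 0.152
top -0.34 [0.337 0.347 0.35 ] 0.153
top -0.37 [0.336 0.345 0.347] 0.153
scene -0.16 [0.279 0.285 0.287] 0.12
scene -0.19 [0.339 0.343 0.347] 0.149
scene -0.22 [0.336 0.352 0.357] 0.15
scene -0.25 [0.336 0.351 0.357] 0.15
scene -0.28 [0.334 0.349 0.354] 0.15
scene -0.31 [0.332 0.346 0.35 ] 0.15
scene -0.34 [0.336 0.347 0.351] 0.149
scene -0.37 [0.335 0.344 0.347] 0.148
t 0.15 pos [0.2431 0.6291 0.2522] psi -21.13 tilt [-0.0007 -0.0016] F [-0.8  0.3 -0.2] w 1.0 n 17
total rv [-0.323 -0.     0.002] tool-shift(final frame) [  5.22 -57.69  28.19] (cur frame) [  5.3  -45.73  45.07]
[-0.019, -0.0, 0.0, 0.31, -2.69, 2.65]
[-0.019, -0.0, 0.0, 0.31, -2.74, 2.6]
[-0.019, -0.0, 0.0, 0.31, -2.79, 2.55]
[-0.019, -0.0, 0.0, 0.31, -2.84, 2.49]
[-0.019, -0.0, 0.0, 0.31, -2.88, 2.44]
[-0.019, -0.0, 0.0, 0.31, -2.93, 2.38]
[-0.019, -0.0, 0.0, 0.31, -2.97, 2.33]
[-0.019, -0.0, 0.0, 0.31, -3.02, 2.27]
[-0.019, -0.0, 0.0, 0.31, -3.06, 2.21]
[-0.019, -0.0, 0.0, 0.31, -3.1, 2.15]
[-0.019, -0.0, 0.0, 0.31, -3.14, 2.09]
[-0.019, -0.0, 0.0, 0.31, -3.18, 2.03]
[-0.019, -0.0, 0.0, 0.31, -3.22, 1.97]
[-0.019, -0.0, 0.0, 0.31, -3.26, 1.91]
[-0.019, -0.0, 0.0, 0.31, -3.29, 1.85]
[-0.019, -0.0, 0.0, 0.31, -3.33, 1.79]
[-0.019, -0.0, 0.0, 0.31, -3.36, 1.72]
```

Run:
```python
from h import *
for src in('top','scene'):
  p,d,K,E=load(src); W=pts(d,K,E).reshape(-1,3)
  for lo in np.arange(0,.16,.01):
    o=[]
    for y in(-.22,-.25,-.28):
      m=(abs(W[:,1]-y)<.01)&(W[:,2]>lo)&(W[:,2]<=lo+.01)&(W[:,0]<.37)&(W[:,0]>.25)
      o.append((m.sum(), np.round(W[m,0].min(),3) if m.any() else 0,np.round(W[m,0].max(),3) if m.any() else 0))
    print(src,round(lo,2),o)
  v,u=np.mgrid[:384,:512]; 
p,d,K,E=load('top'); cv2.imwrite('pics/c1.png',cv2.resize(p[260:350,270:430],None,fx=4.5,fy=4.5,interpolation=cv2.INTER_CUBIC))
p,d,K,E=load('scene'); cv2.imwrite('pics/c2.png',cv2.resize(p[230:384,120:400],None,fx=2.8,fy=2.8,interpolation=cv2.INTER_CUBIC))
```

```text
top 0.0 [(np.int64(23), np.float64(0.34), np.float64(0.37)), (np.int64(13), np.float64(0.352), np.float64(0.361)), (np.int64(13), np.float64(0.351), np.float64(0.366))]
top 0.01 [(np.int64(38), np.float64(0.336), np.float64(0.37)), (np.int64(17), np.float64(0.352), np.float64(0.361)), (np.int64(55), np.float64(0.35), np.float64(0.369))]
top 0.02 [(np.int64(12), np.float64(0.338), np.float64(0.369)), (np.int64(37), np.float64(0.352), np.float64(0.37)), (np.int64(12), np.float64(0.35), np.float64(0.37))]
top 0.03 [(np.int64(6), np.float64(0.342), np.float64(0.355)), (np.int64(4), np.float64(0.352), np.float64(0.353)), (np.int64(6), np.float64(0.35), np.float64(0.351))]
top 0.04 [(np.int64(10), np.float64(0.34), np.float64(0.356)), (np.int64(5), np.float64(0.352), np.float64(0.353)), (np.int64(3), np.float64(0.35), np.float64(0.35))]
top 0.05 [(np.int64(11), np.float64(0.342), np.float64(0.355)), (np.int64(5), np.float64(0.353), np.float64(0.353)), (np.int64(5), np.float64(0.351), np.float64(0.351))]
top 0.06 [(np.int64(4), np.float64(0.347), np.float64(0.355)), (np.int64(5), np.float64
[... 2251 characters left out ...]
 0), (np.int64(0), 0, 0)]
scene 0.11 [(np.int64(0), 0, 0), (np.int64(0), 0, 0), (np.int64(0), 0, 0)]
scene 0.12 [(np.int64(246), np.float64(0.251), np.float64(0.357)), (np.int64(242), np.float64(0.25), np.float64(0.356)), (np.int64(244), np.float64(0.286), np.float64(0.354))]
scene 0.13 [(np.int64(203), np.float64(0.25), np.float64(0.357)), (np.int64(226), np.float64(0.25), np.float64(0.357)), (np.int64(218), np.float64(0.286), np.float64(0.353))]
scene 0.14 [(np.int64(221), np.float64(0.253), np.float64(0.284)), (np.int64(246), np.float64(0.25), np.float64(0.282)), (np.int64(222), np.float64(0.25), np.float64(0.28))]
scene 0.15 [(np.int64(0), 0, 0), (np.int64(0), 0, 0), (np.int64(0), 0, 0)]
```

View pics/c1.png

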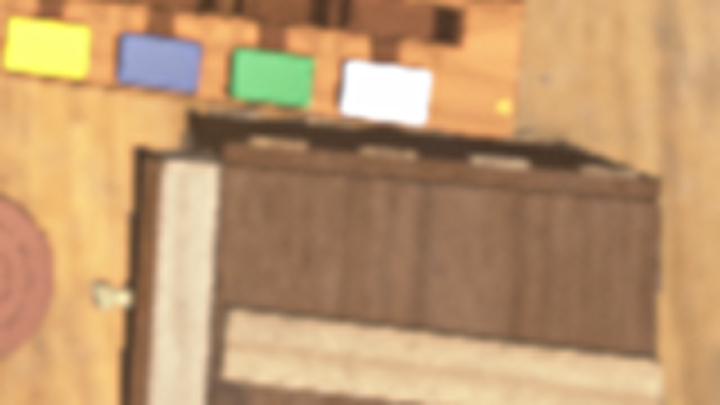

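View pics/c2.png

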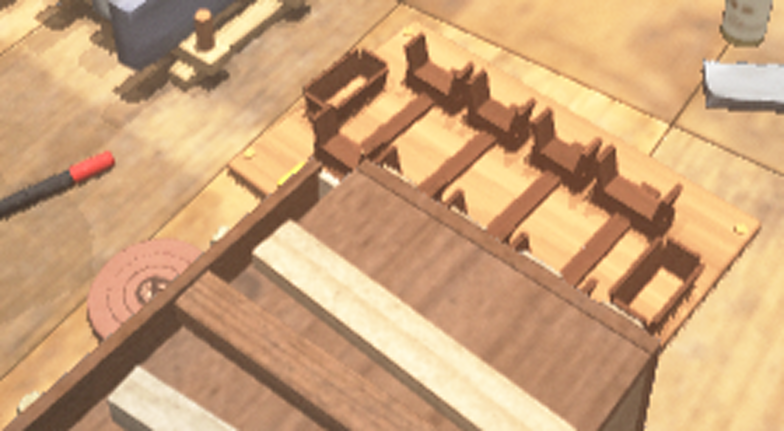

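>>> arm_command:
  series:
    - [[-0.02,0,0,0,-2.7,2.65,0.47],[-0.02,0,0,0,-2.7,2.6,0.47],[-0.02,0,0,0,-2.8,2.55,0.47],[-0.02,0,0,0,-2.8,2.5,0.47],[-0.02,0,0,0,-2.9,2.4,0.47],[-0.02,0,0,0,-2.9,2.4,0.47],[-0.02,0,0,0,-3.0,2.3,0.47],[-0.02,0,0,0,-3.0,2.3,0.47],[-0.02,0,0,0,-3.1,2.2,0.47],[-0.02,0,0,0,-3.1,2.1,0.47]]
  newtons: 70

```text
time: 1.15
tool_pos: [0.3971, 0.2747, 0.2479]
tcp_rot: [0.115, 1.571, -0.123]
wrist_force: [0.6, 1.0, 0.2]
width: 0.473
```

```bash
python3 -c "
from h import *
plan(.4986,.040,.16,-2.6)"
```

```text
t 1.15 pos [0.3971 0.2747 0.2479] psi -8.68 tilt [-0.0039 -0.0051] F [0.6 1.  0.2] w 0.473 n 7
total rv [-0.106 -0.003  0.005] tool-shift(final frame) [  8.79 -22.98  11.2 ] (cur frame) [  8.87 -21.62  13.6 ]
[-0.015, -0.0, 0.001, 1.27, -3.09, 1.94]
[-0.015, -0.0, 0.001, 1.27, -3.12, 1.9]
[-0.015, -0.0, 0.001, 1.26, -3.15, 1.85]
[-0.015, -0.0, 0.001, 1.26, -3.18, 1.8]
[-0.015, -0.0, 0.001, 1.26, -3.2, 1.75]
[-0.015, -0.0, 0.001, 1.26, -3.23, 1.7]
[-0.015, -0.0, 0.001, 1.26, -3.26, 1.65]
```

>>> arm_command:
  series:
    - [[-0.015,0,0,0.8,-3.1,1.9,0.47],[-0.015,0,0,0.9,-3.1,1.9,0.47],[-0.015,0,0,0.9,-3.2,1.85,0.47],[-0.015,0,0,1.3,-3.2,1.8,0.47],[-0.015,0,0,1.3,-3.2,1.75,0.47],[-0.015,0,0.003,1.3,-3.2,1.7,0.47],[-0.015,0,0.003,1.3,-3.2,1.65,0.47],[0,0,0,0,0,0,0.47]]

```text
time: 1.95
tool_pos: [0.5019, 0.0269, 0.1683]
tcp_rot: [0.037, 1.57, -0.034]
wrist_force: [0.2, -0.1, 0.5]
width: 0.469
```

Run:
```python
from h import *
plan(.4986,.040,.072,-2.6)
ci=bot.camera_info('wrist'); p,d=bot.read_camera('wrist'); np.savez('wrist1.npz',p=p,d=d,K=ci['K'],E=ci['extrinsics']); cv2.imwrite('pics/wrist1.png',p)
```

```text
t 1.95 pos [0.5019 0.0269 0.1683] psi -2.61 tilt [0.0001 0.0021] F [ 0.2 -0.1  0.5] w 0.469 n 3
total rv [-0.     0.    -0.002] tool-shift(final frame) [ 9.63  1.3  -0.39] (cur frame) [ 9.63  1.28 -0.39]
[-0.0, 0.0, -0.001, 3.21, 0.43, -0.13]
[-0.0, 0.0, -0.001, 3.21, 0.43, -0.13]
[-0.0, 0.0, -0.001, 3.21, 0.43, -0.13]
```

View pics/wrist1.png

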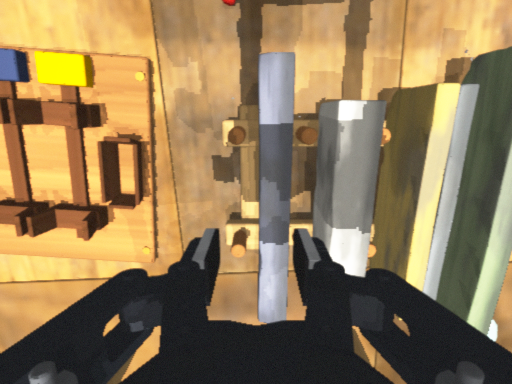

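Wrist view: the slate stone runs along u≈276, rows 52–320, between the fingers (u≈210 and 302), and the rack's yellow tag is at (63,68). I'll cross-check the wrist measurements against the top ones.

Run:
```python
from h import *
p,d,K,E=load('wrist','1'); W=pts(d,K,E); H=W[...,2]
def st(nm,c0,c1,lo,hi,r0=40,r1=225):
    m=np.zeros(H.shape,bool); m[r0:r1,c0:c1]=(H[r0:r1,c0:c1]>lo)&(H[r0:r1,c0:c1]<hi)
    q=W[m]; a=np.polyfit(q[:,0],q[:,1],1)
    c=q[:,1]-np.polyval(a,q[:,0])
    print(nm,'z',np.median(q[:,2]).round(4),'x',q[:,0].min().round(4),q[:,0].max().round(4),'y@.5',np.polyval(a,.5).round(4),'yaw',np.degrees(np.arctan(a[0])).round(2),'spread',np.ptp(c).round(4))
st('slate',250,300,.085,.11)
st('grey',305,390,.085,.11)
# sock L
m=np.zeros(H.shape,bool); m[130:215,90:160]=(H[130:215,90:160]>.028)&(H[130:215,90:160]<.04)
q=W[m][:,:2].astype(np.float32)*1000; print(cv2.minAreaRect(q))
m=np.zeros(H.shape,bool); m[40:95,30:100]=(p[40:95,30:100,0]<60)&(p[40:95,30:100,1]>180)
print('ytag',np.nanmean(W[m],0),m.sum())
plan(.4986,.040,.072,-2.6)
```

```text
slate z 0.0951 x 0.3959 0.514 y@.5 0.0417 yaw -2.26 spread 0.0233
grey z 0.0929 x 0.4271 0.519 y@.5 0.0984 yaw -1.9 spread 0.0326
((487.4392395019531, -100.31668853759766), (46.47114181518555, 83.91936492919922), 70.12776184082031)
ytag [ 0.3879808  -0.13646949  0.02616114] 1529
t 2.0 pos [0.5016 0.0283 0.1689] psi -2.61 tilt [0.0002 0.0032] F [-0.3 -0.3 -0.2] w 0.471 n 3
total rv [-0.     0.    -0.003] tool-shift(final frame) [ 9.69  1.15 -0.35] (cur frame) [ 9.7   1.12 -0.35]
[-0.0, 0.0, -0.001, 3.23, 0.37, -0.12]
[-0.0, 0.0, -0.001, 3.23, 0.38, -0.12]
[-0.0, 0.0, -0.001, 3.23, 0.38, -0.12]
```

>>> arm_command:
  series:
    - [[0,0,-0.003,0,1.2,-0.35,0.47],[0,0,0,2.0,0,0,0.47],[0,0,0,3.0,0,0,0.47],[0,0,0,2.5,0,0,0.47],[0,0,0,1.5,0,0,0.47],[0,0,0,0.5,0,0,0.47],[0,0,0,0,0,0,0.47]]

```text
time: 2.7
tool_pos: [0.5, 0.0503, 0.0772]
tcp_rot: [0.026, 1.56, -0.03]
wrist_force: [0.7, -6.4, 2.0]
width: 0.468
```

```bash
python3 -c "
from h import *
plan(.4986,.0405,.069,-2.6)"
```

```text
t 2.7 pos [0.5    0.0503 0.0772] psi -2.04 tilt [ 0.0105 -0.0027] F [ 0.7 -6.4  2. ] w 0.468 n 1
total rv [0.01  0.011 0.002] tool-shift(final frame) [ 0.82 -0.99 -0.09] (cur frame) [ 0.82 -0.98 -0.11]
[0.01, 0.011, 0.002, 0.82, -0.98, -0.11]
```

>>> arm_command:
  series:
    - [[0.01,0.011,0.002,0,-0.4,-0.05,0.47],[0,0,0,0,-0.3,0,0.47],[0,0,0,0.4,-0.1,0,0.47],[0,0,0,0.3,0,0,0.47],[0,0,0,0,0,0,0.47]]

```text
time: 3.2
tool_pos: [0.4995, 0.0467, 0.0753]
tcp_rot: [0.032, 1.569, -0.031]
wrist_force: [0.3, -0.9, -0.4]
width: 0.466
```

```bash
python3 -c "
from h import *
plan(.4986,.0405,.069,-2.6)"
```

```text
t 3.2 pos [0.4995 0.0467 0.0753] psi -2.28 tilt [0.0016 0.0004] F [ 0.3 -0.9 -0.4] w 0.466 n 1
total rv [ 0.006  0.002 -0.   ] tool-shift(final frame) [ 0.63 -0.62 -0.06] (cur frame) [ 0.62 -0.62 -0.07]
[0.006, 0.002, -0.0, 0.62, -0.62, -0.07]
```

>>> arm_command:
  series:
    - [[0.006,0,0,0.6,-0.6,-0.05,0.47],[0,0,0,0.3,-0.3,0,0.47],[0,0,0,0,0,0,0.47],[0,0,0,0,0,0,0.47]]

```text
time: 3.6
tool_pos: [0.5012, 0.0399, 0.0748]
tcp_rot: [0.04, 1.564, -0.032]
wrist_force: [-0.3, 0.4, 0.6]
width: 0.469
```

```bash
python3 -c "
from h import *
plan(.4986,.0405,.069,-2.6)"
```

```text
t 3.6 pos [0.5012 0.0399 0.0748] psi -2.63 tilt [0.0063 0.0046] F [-0.3  0.4  0.6] w 0.469 n 1
total rv [-0.001  0.006 -0.005] tool-shift(final frame) [ 0.58  0.05 -0.26] (cur frame) [ 0.57  0.05 -0.27]
[-0.001, 0.006, -0.005, 0.57, 0.05, -0.27]
```

>>> arm_command:
  series:
    - [[0,0.006,-0.005,0.6,0,-0.2,0.47],[0,0,0,0.6,0,-0.1,0.47],[0,0,0,0.3,0,0,0.47],[0,0,0,0,0,0,0.47]]

```text
time: 4.0
tool_pos: [0.5012, 0.0403, 0.072]
tcp_rot: [0.034, 1.569, -0.034]
wrist_force: [-0.1, 0.4, -0.4]
width: 0.469
```

```bash
python3 -c "
from h import *
plan(.4986,.0405,.069,-2.6)"
```

```text
t 4.0 pos [0.5012 0.0403 0.072 ] psi -2.48 tilt [ 0.0016 -0.    ] F [-0.1  0.4 -0.4] w 0.469 n 1
total rv [ 0.002  0.002 -0.   ] tool-shift(final frame) [ 0.3   0.01 -0.26] (cur frame) [ 0.3   0.01 -0.26]
[0.002, 0.002, -0.0, 0.3, 0.01, -0.26]
```

>>> arm_command:
  series:
    - [[0,0,0,0.2,0,-0.2,0.2],[0,0,0,0,0,0,0.1],[0,0,0,0,0,0,0.1],[0,0,0,0,0,0,0.1],[0,0,0,0,0,0,0.1],[0,0,0,0,0,0,0.1]]
  newtons: 80

```text
time: 4.6
tool_pos: [0.4993, 0.0404, 0.0699]
tcp_rot: [0.033, 1.57, -0.035]
wrist_force: [-2.5, -1.9, 9.9]
width: 0.269
```

```bash
python3 -c "
from h import *
plan(.4986,.0405,.16,-2.6)"
```

```text
t 4.6 pos [0.4993 0.0404 0.0699] psi -2.49 tilt [ 0.0008 -0.0013] F [-2.5 -1.9  9.9] w 0.269 n 3
total rv [0.002 0.001 0.001] tool-shift(final frame) [-9.01  0.01 -0.07] (cur frame) [-9.01 -0.   -0.06]
[0.001, 0.0, 0.0, -3.0, -0.0, -0.02]
[0.001, 0.0, 0.0, -3.0, 0.0, -0.02]
[0.001, 0.0, 0.0, -3.0, 0.0, -0.02]
```

>>> arm_command:
  series:
    - [[0,0,0,-1.5,0,0,0.1],[0,0,0,-2.5,0,0,0.1],[0,0,0,-2.5,0,0,0.1],[0.01,0,0,-1,-1.5,-0.2,0.1],[0.01,0,0,0,-3,-0.4,0.1],[0.01,0,0,0,-3.5,-0.4,0.1],[0.01,0,0,0,-3.5,-0.4,0.1],[0.01,0,0,0,-3.5,-0.4,0.1],[0.01,0,0,0,-3,-0.4,0.1],[0,0,0,0,-2,-0.2,0.1]]

```text
time: 5.6
tool_pos: [0.4366, -0.161, 0.1189]
tcp_rot: [0.081, 1.618, -0.079]
wrist_force: [0.6, 0.3, -7.6]
width: 0.271
```

```bash
python3 -c "
from h import *
plan(.4696,-.2048,.13,-6.5)"
```

```text
t 5.6 pos [ 0.4366 -0.161   0.1189] psi -5.79 tilt [-0.0487  0.0033] F [ 0.6  0.3 -7.6] w 0.271 n 2
total rv [ 0.012 -0.049  0.002] tool-shift(final frame) [-1.11 -3.98  3.78] (cur frame) [-1.28 -4.02  3.67]
[0.006, -0.024, 0.001, -0.64, -2.01, 1.83]
[0.006, -0.024, 0.001, -0.6, -2.0, 1.86]
```

>>> arm_command:
  series:
    - [[0.006,-0.024,0,-0.6,-1.2,1.2,0.1],[0.006,-0.024,0,-0.5,-1.3,1.5,0.1],[0,-0.01,0,0,-0.7,1.0,0.1],[0,0,0,0,-0.3,0.4,0.1],[0,0,0,0,0,0,0.1]]

```text
time: 6.1
tool_pos: [0.4638, -0.1971, 0.1162]
tcp_rot: [0.113, 1.582, -0.088]
wrist_force: [0.6, -0.5, -7.1]
width: 0.269
```

```bash
cat > look.py <<'E'
from h import *
import sys
def snap(n,tag):
    ci=bot.camera_info(n); p,d=bot.read_camera(n); np.savez(f'{n}{tag}.npz',p=p,d=d,K=ci['K'],E=ci['extrinsics']); cv2.imwrite(f'pics/{n}{tag}.png',p); return p,d,ci['K'],np.array(ci['extrinsics'])
E
python3 -c "
from look import *
plan(.4696,-.2048,.13,-6.5)
snap('wrist','2')"
```

```text
t 6.1 pos [ 0.4638 -0.1971  0.1162] psi -7.33 tilt [-0.0122  0.017 ] F [ 0.6 -0.5 -7.1] w 0.269 n 1
total rv [-0.015 -0.014 -0.015] tool-shift(final frame) [-1.38 -0.7   0.66] (cur frame) [-1.4  -0.67  0.65]
[-0.015, -0.014, -0.015, -1.4, -0.67, 0.65]
```

View pics/wrist2.png

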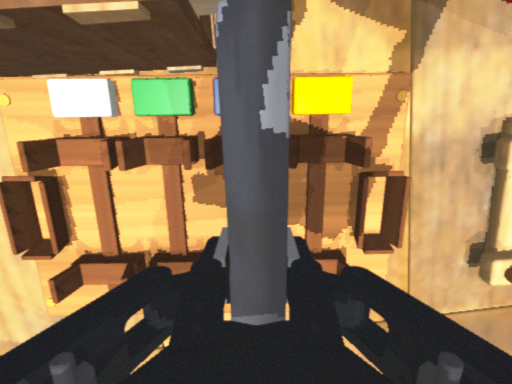

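Wrist view at the rack: tags white (82,98), green (163,97), yellow (322,95), sockets at (33,215) and (382,210). The box front is at the upper left (0–215, 0–75). I'll measure these points.

```bash
cat > rack.py <<'E'
from h import *
def tags(src,tag,yaw=-6.5,boxes=None):
    p,d,K,E=load(src,tag)
    hsv=cv2.cvtColor(p,cv2.COLOR_BGR2HSV).astype(int); h,s,v=hsv[...,0],hsv[...,1],hsv[...,2]
    W=pts(d,K,E); H=W[...,2]
    near=(W[...,0]>.33)&(W[...,0]<.42)&(W[...,1]<-.1)&(W[...,1]>-.36)&(H<.06)&(H>.005)
    M=dict(yellow=((abs(h-29)<6)&(s>200)&(v>150),87),green=((abs(h-62)<14)&(s>100),-29),white=((s<40)&(v>150),-87),slate=((abs(h-117)<10)&(s>60)&(v>100),29))
    yw=np.radians(yaw); ex=np.array([np.cos(yw),np.sin(yw)]); ey=np.array([-ex[1],ex[0]])
    for k,(m,y) in M.items():
        m=(m&near).astype(np.uint8)
        cs=cv2.findContours(m,cv2.RETR_EXTERNAL,cv2.CHAIN_APPROX_NONE)[0]
        if not cs: continue
        c=max(cs,key=cv2.contourArea)
        z=np.median(H[(m>0)])
        q=np.array([ray(u,vv,z,K,E)[:2] for u,vv in c[:,0]])*1000
        (cx,cy),(w,hh),a=cv2.minAreaRect(q.astype(np.float32))
        o=np.array([cx,cy])+88*ex
        print(src,k,'z',round(z,4),'tag',round(cx,1),round(cy,1),'size',round(w,1),round(hh,1),'rackO',(o-y*ey).round(1),'cradle',o.round(1))
E
python3 - <<'E'
from rack import *
tags('wrist','2'); tags('top','0')
p,d,K,E=load('wrist','2'); W=pts(d,K,E); H=W[...,2]
for nm,(r0,r1,c0,c1) in dict(L=(165,255,350,412),R=(170,262,0,70)).items():
    m=np.zeros(H.shape,bool); m[r0:r1,c0:c1]=(H[r0:r1,c0:c1]>.031)&(H[r0:r1,c0:c1]<.04)
    q=W[m][:,:2].astype(np.float32)*1000; print(nm,cv2.minAreaRect(q), (np.percentile(q,[2,98],axis=0)).round(1))
# front of box
m=np.zeros(H.shape,bool); m[0:78,0:215]=H[0:78,0:215]>.03
for y in(-.22,-.24,-.26,-.28,-.3,-.32):
    k=m&(abs(W[...,1]-y)<.008)
    for lo,hi in((.03,.06),(.06,.1),(.1,.16)):
        kk=k&(H>lo)&(H<hi)
        if kk.sum(): print(y,lo,kk.sum(),np.round([np.median(W[kk][:,0]),W[kk][:,0].max()],4))
E
```

```text
wrist yellow z 0.0264 tag 388.2 -137.3 size 41.2 25.2 rackO [ 465.8 -233.7] cradle [ 475.6 -147.3]
wrist green z 0.0264 tag 374.8 -250.7 size 42.5 25.0 rackO [ 465.5 -231.8] cradle [ 462.3 -260.7]
wrist white z 0.0263 tag 368.0 -308.8 size 42.6 25.0 rackO [ 465.3 -232.3] cradle [ 455.5 -318.8]
wrist slate z 0.0262 tag 379.3 -212.8 size 3.4 24.4 rackO [ 463.5 -251.5] cradle [ 466.8 -222.7]
top green z 0.0264 tag 365.0 -265.7 size 4.0 7.2 rackO [ 455.8 -246.9] cradle [ 452.5 -275.7]
top white z 0.026 tag 368.1 -310.2 size 44.2 28.0 rackO [ 465.3 -233.7] cradle [ 455.5 -320.2]
top slate z 0.0268 tag 380.2 -202.1 size 18.1 23.2 rackO [ 464.4 -240.8] cradle [ 467.7 -212. ]
L ((481.3256530761719, -98.36106872558594), (36.532325744628906, 67.75679779052734), 83.29981994628906) [[ 448.  -117.9]
 [ 513.8  -79.6]]
R ((449.2537536621094, -367.9022216796875), (37.517799377441406, 67.76336669921875), 82.94629669189453) [[ 416.2 -386.6]
 [ 482.1 -348.3]]
-0.22 0.03 278 [0.3548 0.3555]
-0.22 0.06 727 [0.3548 0.3558]
-0.22 0.1 1379 [0.3551 0.3579]
-0.24 0.03 279 [0.3534 0.3542]
-0.24 0.06 720 [0.3534 0.3543]
-0.24 0.1 1457 [0.3548 0.3572]
-0.26 0.03 274 [0.352  0.3529]
-0.26 0.06 721 [0.352 0.353]
-0.26 0.1 1595 [0.3519 0.3533]
-0.28 0.03 285 [0.3505 0.3514]
-0.28 0.06 727 [0.3506 0.3515]
-0.28 0.1 534 [0.3508 0.3542]
-0.3 0.03 285 [0.3491 0.3501]
-0.3 0.06 567 [0.3492 0.3501]
-0.3 0.1 7 [0.3497 0.3499]
-0.32 0.03 278 [0.3477 0.3485]
-0.32 0.06 155 [0.348  0.3486]
```

>>> arm_command:
  series:
    - [[-0.01,-0.014,-0.015,0,-0.5,0.4,0.1],[0,0,0,0,-0.4,0.3,0.1],[0,0,0,0,0,0,0.1],[0,0,0,0,0,0,0.1]]

```text
time: 6.55
tool_pos: [0.4699, -0.2062, 0.1159]
tcp_rot: [0.089, 1.569, -0.091]
wrist_force: [0.5, 0.6, -6.6]
width: 0.272
```

```bash
python3 -c "
from look import *
plan(.4697,-.2046,.072,-6.75)"
```

```text
t 6.55 pos [ 0.4699 -0.2062  0.1159] psi -6.55 tilt [ 0.     -0.0011] F [ 0.5  0.6 -6.6] w 0.272 n 2
total rv [0.004 0.    0.001] tool-shift(final frame) [ 4.39  0.16 -0.04] (cur frame) [ 4.39  0.16 -0.04]
[0.002, 0.0, 0.001, 2.2, 0.08, -0.02]
[0.002, 0.0, 0.001, 2.2, 0.08, -0.02]
```

>>> arm_command:
  series:
    - [[0.003,0,0.001,0.8,0.15,0,0.1],[0,0,0,1.0,0,0,0.1],[0,0,0,0.5,0,0,0.1],[0,0,0,0,0,0,0.1]]

```text
time: 6.95
tool_pos: [0.4699, -0.2041, 0.091]
tcp_rot: [0.092, 1.569, -0.092]
wrist_force: [-1.1, -0.2, -7.7]
width: 0.272
```

```bash
python3 -c "
from look import *
plan(.4697,-.2046,.072,-6.75)"
```

```text
t 6.95 pos [ 0.4699 -0.2041  0.091 ] psi -6.71 tilt [0.0002 0.0002] F [-1.1 -0.2 -7.7] w 0.272 n 1
total rv [ 0.001  0.    -0.   ] tool-shift(final frame) [ 1.9  -0.05 -0.01] (cur frame) [ 1.9  -0.05 -0.01]
[0.001, 0.0, -0.0, 1.9, -0.05, -0.01]
```

Excellent alignment. Lowering in small steps.

>>> arm_command:
  series:
    - [[0,0,0,0.6,0,0,0.1],[0,0,0,0.7,0,0,0.1],[0,0,0,0.4,0,0,0.1],[0,0,0,0.2,0,0,0.1],[0,0,0,0.1,0,0,0.1],[0,0,0,0,0,0,0.1]]

```text
time: 7.55
tool_pos: [0.4702, -0.2043, 0.0704]
tcp_rot: [0.092, 1.569, -0.092]
wrist_force: [-0.1, -0.4, -6.6]
width: 0.266
```

```bash
python3 -c "
from look import *
plan(.4697,-.2046,.0695,-6.75)"
```

```text
t 7.55 pos [ 0.4702 -0.2043  0.0704] psi -6.71 tilt [-0.0002  0.0003] F [-0.1 -0.4 -6.6] w 0.266 n 1
total rv [ 0.001 -0.    -0.   ] tool-shift(final frame) [ 0.09 -0.03 -0.04] (cur frame) [ 0.09 -0.03 -0.04]
[0.001, -0.0, -0.0, 0.09, -0.03, -0.04]
```

>>> arm_command:
  series:
    - [[0,0,0,0.2,0,0,0.1],[0,0,0,0.2,0,0,0.1],[0,0,0,0.1,0,0,0.1]]

```text
time: 7.85
tool_pos: [0.4708, -0.2047, 0.07]
tcp_rot: [0.092, 1.569, -0.092]
wrist_force: [-1.0, 1.3, -3.6]
width: 0.273
```

>>> arm_command:
  series:
    - [[0,0,0,0.3,0,-0.1,0.1],[0,0,0,0.3,0,0,0.1],[0,0,0,0.2,0,0,0.1]]

```text
time: 8.15
tool_pos: [0.4709, -0.2048, 0.07]
tcp_rot: [0.092, 1.569, -0.091]
wrist_force: [-7.2, 2.9, 6.5]
width: 0.272
```

Contact is at the predicted seated height. Releasing and rising.

>>> arm_command:
  series:
    - [[0,0,0,0,0,0,0.47],[0,0,0,0,0,0,0.47],[0,0,0,0,0,0,0.47],[0,0,0,-1,0,0,0.47],[0,0,0,-2,0,0,0.47],[0,0,0,-3,0,0,0.47],[0,0,0,-2,0,0,0.47],[0,0,0,0,0,0,0.5]]

```text
time: 8.95
tool_pos: [0.4752, -0.207, 0.1575]
tcp_rot: [0.089, 1.558, -0.095]
wrist_force: [0.1, 0.1, -0.0]
width: 0.505
```

Run:
```python
from look import *
snap('wrist','3'); plan(.501,.0975,.16,-2.6)
```

```text
t 9.0 pos [ 0.4746 -0.2067  0.1562] psi -6.7 tilt [ 0.0087 -0.0037] F [-0.5 -0.2 -0. ] w 0.496 n 8
total rv [-0.072  0.009  0.003] tool-shift(final frame) [-0.38 30.51  1.25] (cur frame) [-0.47 30.52 -0.93]
[-0.009, 0.001, 0.0, -0.06, 3.82, -0.12]
[-0.009, 0.001, 0.0, -0.06, 3.82, -0.08]
[-0.009, 0.001, 0.0, -0.06, 3.82, -0.05]
[-0.009, 0.001, 0.0, -0.05, 3.82, -0.01]
[-0.009, 0.001, 0.0, -0.05, 3.82, 0.02]
[-0.009, 0.001, 0.0, -0.05, 3.82, 0.05]
[-0.009, 0.001, 0.0, -0.05, 3.82, 0.09]
[-0.009, 0.001, 0.0, -0.05, 3.82, 0.12]
```

View pics/wrist3.png

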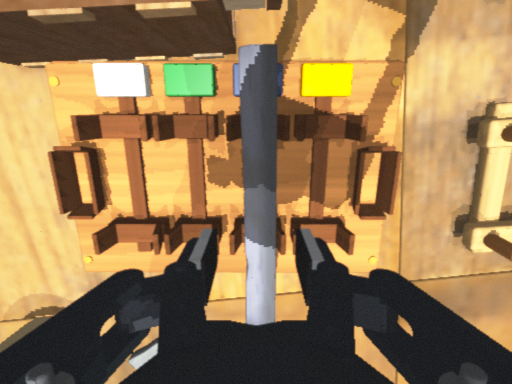

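>>> arm_command:
  series:
    - [[-0.009,0,0,-0.3,2,0,0.53],[-0.009,0,0,-0.3,3.5,0,0.53],[-0.009,0,0,-0.3,4,0,0.53],[-0.009,0,0,0,4,0,0.53],[-0.009,0,0,0,4,0,0.53],[-0.009,0,0,0,4,0,0.53],[-0.009,0,0,0,3,0,0.53],[0,0,0,0,2,0,0.53],[0,0,0,0,1,0,0.53],[0,0,0,0,0,0,0.53]]

```text
time: 10.0
tool_pos: [0.493, 0.0765, 0.1526]
tcp_rot: [0.04, 1.575, -0.046]
wrist_force: [0.5, -0.2, 0.6]
width: 0.534
```

Run:
```python
from look import *
plan(.502,.098,.15,-2.6)
```

```text
t 10.0 pos [0.493  0.0765 0.1526] psi -3.14 tilt [-0.0048 -0.0037] F [ 0.5 -0.2  0.6] w 0.534 n 1
total rv [-0.009 -0.005  0.004] tool-shift(final frame) [0.26 2.19 0.8 ] (cur frame) [0.25 2.2  0.78]
[-0.009, -0.005, 0.004, 0.25, 2.2, 0.78]
```

>>> arm_command:
  series:
    - [[-0.009,-0.005,0.004,0,0.8,0.4,0.53],[0,0,0,0,1,0.3,0.53],[0,0,0,0,0.5,0.1,0.53],[0,0,0,0,0,0,0.53],[0,0,0,0,0,0,0.53]]

```text
time: 10.5
tool_pos: [0.5028, 0.0978, 0.1512]
tcp_rot: [0.037, 1.571, -0.039]
wrist_force: [-0.3, -0.5, -0.2]
width: 0.529
```

Run:
```python
from look import *
plan(.502,.098,.07,-2.6)
```

```text
t 10.5 pos [0.5028 0.0978 0.1512] psi -2.77 tilt [-0.001 -0.001] F [-0.3 -0.5 -0.2] w 0.529 n 3
total rv [-0.003 -0.001  0.001] tool-shift(final frame) [ 8.12  0.02 -0.08] (cur frame) [ 8.12  0.02 -0.07]
[-0.001, -0.0, 0.0, 2.71, 0.01, -0.02]
[-0.001, -0.0, 0.0, 2.71, 0.01, -0.02]
[-0.001, -0.0, 0.0, 2.71, 0.01, -0.03]
```

>>> arm_command:
  series:
    - [[-0.003,0,0,1.5,0,0,0.53],[0,0,0,2.5,0,0,0.53],[0,0,0,2.0,0,0,0.53],[0,0,0,1.0,0,0,0.53],[0,0,0,0.4,0,0,0.53],[0,0,0,0,0,0,0.53]]

```text
time: 11.1
tool_pos: [0.5043, 0.0966, 0.0762]
tcp_rot: [0.037, 1.569, -0.037]
wrist_force: [-3.3, -0.3, 6.0]
width: 0.529
```

Run:
```python
from look import *
plan(.502,.098,.069,-2.6)
```

```text
t 11.1 pos [0.5043 0.0966 0.0762] psi -2.67 tilt [ 0.002  -0.0001] F [-3.3 -0.3  6. ] w 0.529 n 1
total rv [-0.001  0.002 -0.   ] tool-shift(final frame) [ 0.72  0.13 -0.23] (cur frame) [ 0.72  0.13 -0.23]
[-0.001, 0.002, -0.0, 0.72, 0.13, -0.23]
```

Run:
```python
from look import *
p,d,K,E=load('top','0'); W=pts(d,K,E).reshape(-1,3)
for y in(.12,.126,.13,.068,.073,.015,.02,.025,.18,.185):
    m=(abs(W[:,1]-y)<.004)&(abs(W[:,0]-.502)<.02)
    print(y,m.sum(),np.round(np.percentile(W[m,2],[5,50,95]),3) if m.any() else '')
s=bot.read_state(); print(s['wrist_force'],s['tool_pos'],s['torque'])
snap('scene','4')
p=cv2.imread('pics/scene4.png'); cv2.imwrite('pics/scene4c.png',cv2.resize(p[100:300,60:340],None,fx=2.8,fy=2.8,interpolation=cv2.INTER_CUBIC))
s=bot.read_state(); print(s['wrist_force'],s['tool_pos'],s['torque'])
```

```text
0.12 0 
0.126 0 
0.13 5 [0.    0.001 0.001]
0.068 48 [-0.002  0.     0.003]
0.073 60 [-0.002  0.     0.003]
0.015 66 [0.002 0.013 0.018]
0.02 53 [0.011 0.014 0.017]
0.025 54 [0.011 0.014 0.018]
0.18 0 
0.185 0 
[-3.34963103 -0.28382317  5.98349747] [0.50425747 0.09658821 0.07617769] [0.2279245  0.43886323 0.11897996]
[-3.01001798 -1.64215905  6.54926444] [0.50433562 0.0965835  0.0761701 ] [0.24188511 0.40658475 0.19807555]
```

View pics/scene4c.png

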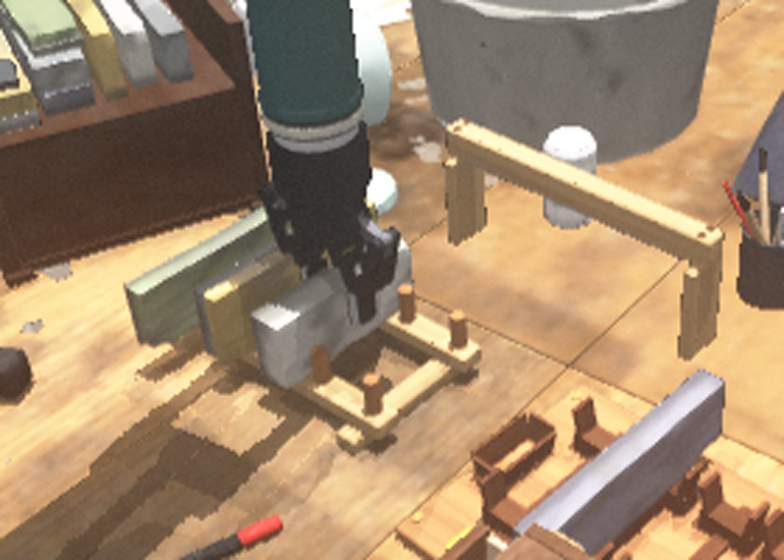

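>>> arm_command:
  series:
    - [[0,0,0,-0.3,0.1,-0.2,0.5],[0,0,0,0,0,-0.2,0.48],[0,0,0,0,0,0,0.3],[0,0,0,0,0,0,0.1],[0,0,0,0,0,0,0.1],[0,0,0,0,0,0,0.1],[0,0,0,0,0,0,0.1]]

```text
time: 11.85
tool_pos: [0.5006, 0.0977, 0.08]
tcp_rot: [0.037, 1.567, -0.037]
wrist_force: [-1.5, -0.4, 2.2]
width: 0.362
```

Run:
```python
from look import *
plan(.502,.098,.14,-2.6)
```

```text
t 11.85 pos [0.5006 0.0977 0.08  ] psi -2.7 tilt [0.0038 0.0001] F [-1.5 -0.4  2.2] w 0.362 n 2
total rv [-0.002  0.004 -0.   ] tool-shift(final frame) [-6.    0.03  0.14] (cur frame) [-6.    0.04  0.16]
[-0.001, 0.002, -0.0, -3.0, 0.02, 0.08]
[-0.001, 0.002, -0.0, -3.0, 0.02, 0.07]
```

>>> arm_command:
  series:
    - [[0,0.004,0,-1.5,0,0,0.1],[0,0,0,-2.5,0,0,0.1],[0,0,0,-2.5,0,0,0.1],[0,0,0,-2.0,-0.5,0,0.1],[0,0,0,-0.5,-1.5,0,0.1]]

```text
time: 12.35
tool_pos: [0.4909, 0.0768, 0.1619]
tcp_rot: [0.033, 1.593, -0.038]
wrist_force: [0.7, -0.1, -7.1]
width: 0.367
```

Run:
```python
from look import *
plan(.4537,-.3195,.17,-6.75)
```

```text
t 12.35 pos [0.4909 0.0768 0.1619] psi -2.57 tilt [-0.0224 -0.0027] F [ 0.7 -0.1 -7.1] w 0.367 n 10
total rv [ 0.073 -0.022  0.004] tool-shift(final frame) [ -0.81 -39.8    0.97] (cur frame) [ -0.62 -39.76  -1.95]
[0.007, -0.002, 0.0, -0.06, -3.98, -0.2]
[0.007, -0.002, 0.0, -0.06, -3.98, -0.17]
[0.007, -0.002, 0.0, -0.07, -3.98, -0.14]
[0.007, -0.002, 0.0, -0.07, -3.98, -0.11]
[0.007, -0.002, 0.0, -0.07, -3.98, -0.08]
[0.007, -0.002, 0.0, -0.07, -3.98, -0.05]
[0.007, -0.002, 0.0, -0.07, -3.98, -0.02]
[0.007, -0.002, 0.0, -0.08, -3.98, 0.01]
[0.007, -0.002, 0.0, -0.08, -3.98, 0.04]
[0.007, -0.002, 0.0, -0.08, -3.98, 0.07]
```

>>> arm_command:
  series:
    - [[0.007,-0.004,0,-0.3,-3,0,0.1],[0.007,-0.004,0,-0.3,-3.5,0,0.1],[0.007,-0.004,0,-0.2,-3.5,0,0.1],[0.007,-0.004,0,-0.2,-3.5,0,0.1],[0.007,-0.004,0,-0.1,-3.5,0,0.1],[0.007,-0.004,0,-0.1,-3.5,0,0.1]]

```text
time: 12.95
tool_pos: [0.4686, -0.1354, 0.1635]
tcp_rot: [0.061, 1.585, -0.067]
wrist_force: [1.0, -1.0, -6.9]
width: 0.364
```

Run:
```python
from look import *
plan(.4537,-.3195,.17,-6.75)
```

```text
t 12.95 pos [ 0.4686 -0.1354  0.1635] psi -4.69 tilt [-0.0155 -0.0031] F [ 1.  -1.  -6.9] w 0.364 n 5
total rv [ 0.036 -0.015  0.005] tool-shift(final frame) [ -0.65 -18.46   0.68] (cur frame) [-5.700e-01 -1.847e+01  1.000e-02]
[0.007, -0.003, 0.001, -0.11, -3.69, 0.0]
[0.007, -0.003, 0.001, -0.12, -3.69, 0.03]
[0.007, -0.003, 0.001, -0.12, -3.69, 0.06]
[0.007, -0.003, 0.001, -0.12, -3.69, 0.08]
[0.007, -0.003, 0.001, -0.13, -3.69, 0.11]
```

>>> arm_command:
  series:
    - [[0.007,-0.003,0.001,-0.3,-3.5,0.2,0.1],[0.007,-0.003,0.001,-0.2,-3.5,0.2,0.1],[0.007,-0.003,0.001,-0.1,-3,0.2,0.1],[0.007,-0.003,0.001,0,-2,0.2,0.1],[0.004,-0.003,0,0,-1,0.1,0.1],[0,0,0,0,-0.3,0,0.1]]

```text
time: 13.55
tool_pos: [0.4516, -0.2783, 0.1559]
tcp_rot: [0.101, 1.589, -0.092]
wrist_force: [-0.7, 0.1, -7.2]
width: 0.365
```

Run:
```python
from look import *
plan(.4537,-.3195,.13,-6.75)
```

```text
t 13.55 pos [ 0.4516 -0.2783  0.1559] psi -7.03 tilt [-0.0202  0.007 ] F [-0.7  0.1 -7.2] w 0.365 n 2
total rv [-0.005 -0.021 -0.005] tool-shift(final frame) [ 2.59 -4.06  0.69] (cur frame) [ 2.55 -4.07  0.77]
[-0.002, -0.01, -0.002, 1.28, -2.04, 0.38]
[-0.002, -0.01, -0.002, 1.29, -2.03, 0.36]
```

>>> arm_command:
  series:
    - [[0,-0.01,-0.002,0.3,-1.5,0.4,0.1],[0,-0.01,-0.003,0.8,-1.8,0.3,0.1],[0,0,0,0.8,-0.8,0.1,0.1],[0,0,0,0.3,-0.2,0,0.1],[0,0,0,0,0,0,0.1]]

```text
time: 14.05
tool_pos: [0.4526, -0.3227, 0.1285]
tcp_rot: [0.097, 1.573, -0.093]
wrist_force: [-0.5, -0.3, -6.7]
width: 0.368
```

Run:
```python
from look import *
plan(.4537,-.3195,.11,-6.75)
```

```text
t 14.05 pos [ 0.4526 -0.3227  0.1285] psi -6.9 tilt [-0.0038  0.0029] F [-0.5 -0.3 -6.7] w 0.368 n 1
total rv [-0.003 -0.004 -0.002] tool-shift(final frame) [1.85 0.33 0.07] (cur frame) [1.85 0.32 0.08]
[-0.003, -0.004, -0.002, 1.85, 0.32, 0.08]
```

>>> arm_command:
  series:
    - [[-0.003,-0.004,-0.002,0.7,0.25,0.1,0.1],[0,0,0,0.8,0.1,0,0.1],[0,0,0,0.4,0,0,0.1],[0,0,0,0,0,0,0.1]]

```text
time: 14.45
tool_pos: [0.4544, -0.3172, 0.1076]
tcp_rot: [0.092, 1.569, -0.089]
wrist_force: [0.4, -1.1, -6.8]
width: 0.367
```

Run:
```python
from look import *
plan(.4537,-.3195,.08,-6.75)
snap('wrist','5')
```

```text
t 14.45 pos [ 0.4544 -0.3172  0.1076] psi -6.62 tilt [-0.0002  0.0017] F [ 0.4 -1.1 -6.8] w 0.367 n 1
total rv [ 0.002 -0.    -0.002] tool-shift(final frame) [ 2.76 -0.24 -0.04] (cur frame) [ 2.76 -0.25 -0.04]
[0.002, -0.0, -0.002, 2.76, -0.25, -0.04]
```

View pics/wrist5.png

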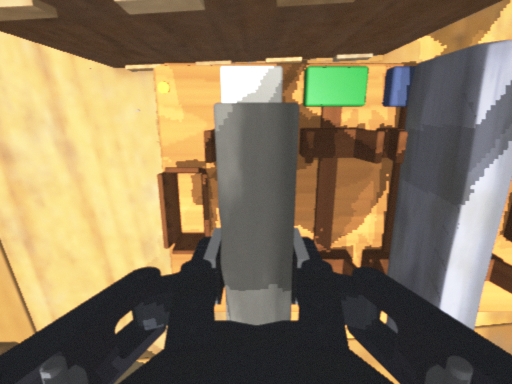

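Grey (215–297, 100–320) is lined up over the white-tag cradle. Lowering.

>>> arm_command:
  series:
    - [[0.002,0,-0.002,0.3,-0.25,0,0.1],[0,0,0,0.6,-0.1,0,0.1],[0,0,0,0.5,0,0,0.1],[0,0,0,0.2,0,0,0.1],[0,0,0,0,0,0,0.1]]

```text
time: 15.0
tool_pos: [0.4547, -0.3214, 0.0914]
tcp_rot: [0.091, 1.568, -0.094]
wrist_force: [-0.4, -0.5, -5.7]
width: 0.362
```

Run:
```python
from look import *
plan(.4537,-.3195,.08,-6.75)
```

```text
t 15.0 pos [ 0.4547 -0.3214  0.0914] psi -6.73 tilt [ 0.0012 -0.0019] F [-0.4 -0.5 -5.7] w 0.362 n 1
total rv [0.    0.001 0.002] tool-shift(final frame) [ 1.14  0.18 -0.12] (cur frame) [ 1.14  0.18 -0.13]
[0.0, 0.001, 0.002, 1.14, 0.18, -0.13]
```

>>> arm_command:
  series:
    - [[0,0.001,0.002,0.3,0.15,-0.1,0.1],[0,0,0,0.4,0.05,0,0.1],[0,0,0,0.4,0,0,0.1],[0,0,0,0.3,0,0,0.1],[0,0,0,0.2,0,0,0.1],[0,0,0,0.1,0,0,0.1]]

```text
time: 15.6
tool_pos: [0.4548, -0.3199, 0.0801]
tcp_rot: [0.092, 1.568, -0.092]
wrist_force: [-1.2, 0.3, -4.3]
width: 0.365
```

Run:
```python
from look import *
plan(.4537,-.3195,.08,-6.75)
```

```text
t 15.6 pos [ 0.4548 -0.3199  0.0801] psi -6.72 tilt [ 0.001  -0.0002] F [-1.2  0.3 -4.3] w 0.365 n 1
total rv [0.001 0.001 0.   ] tool-shift(final frame) [ 0.01  0.03 -0.11] (cur frame) [ 0.01  0.03 -0.11]
[0.001, 0.001, 0.0, 0.01, 0.03, -0.11]
```

>>> arm_command:
  series:
    - [[0,0,0,0.3,0,-0.1,0.1],[0,0,0,0.3,0,-0.1,0.1],[0,0,0,0.2,0,0,0.1]]

```text
time: 15.9
tool_pos: [0.4549, -0.3201, 0.0799]
tcp_rot: [0.092, 1.565, -0.092]
wrist_force: [-6.7, 3.4, 6.1]
width: 0.363
```

>>> arm_command:
  series:
    - [[0,0,0,0,0,0,0.5],[0,0,0,0,0,0,0.5],[0,0,0,0,0,0,0.5],[0,0,0,-1,0,0,0.5],[0,0,0,-2,0,0,0.5],[0,0,0,-3,0,0,0.5],[0,0,0,-3,0.5,0,0.5],[0,0,0,-1,2,0,0.5],[-0.008,0,0,0,3,0,0.5],[-0.008,0,0,0,3.5,0,0.5]]

```text
time: 16.9
tool_pos: [0.4701, -0.2358, 0.1918]
tcp_rot: [0.076, 1.551, -0.092]
wrist_force: [1.3, 0.2, 0.1]
width: 0.501
```

Run:
```python
from look import *
plan(.5095,.155,.165,-2.55)
```

```text
t 16.9 pos [ 0.4701 -0.2358  0.1918] psi -6.12 tilt [ 0.0179 -0.0113] F [1.3 0.2 0.1] w 0.501 n 10
total rv [-0.062  0.019  0.01 ] tool-shift(final frame) [ 2.68 39.21  2.2 ] (cur frame) [ 2.31 39.3  -0.3 ]
[-0.006, 0.002, 0.001, 0.23, 3.93, -0.03]
[-0.006, 0.002, 0.001, 0.23, 3.93, -0.0]
[-0.006, 0.002, 0.001, 0.24, 3.93, 0.02]
[-0.006, 0.002, 0.001, 0.24, 3.93, 0.05]
[-0.006, 0.002, 0.001, 0.25, 3.93, 0.07]
[-0.006, 0.002, 0.001, 0.25, 3.93, 0.09]
[-0.006, 0.002, 0.001, 0.25, 3.93, 0.12]
[-0.006, 0.002, 0.001, 0.26, 3.93, 0.14]
[-0.006, 0.002, 0.001, 0.26, 3.92, 0.17]
[-0.006, 0.002, 0.001, 0.26, 3.92, 0.19]
```

>>> arm_command:
  series:
    - [[-0.006,0.003,0.001,0.1,3.9,0,0.48],[-0.006,0.003,0.001,0.1,3.9,0,0.48],[-0.006,0.003,0.001,0.1,3.9,0,0.48],[-0.006,0.003,0.001,0.1,3.9,0.1,0.48],[-0.006,0.002,0.001,0.1,3.9,0.1,0.48],[-0.006,0.002,0.001,0.1,3.9,0.2,0.48]]

```text
time: 17.5
tool_pos: [0.4994, 0.0034, 0.191]
tcp_rot: [0.053, 1.555, -0.063]
wrist_force: [1.1, 1.2, 0.4]
width: 0.478
```

Run:
```python
from look import *
plan(.5095,.155,.165,-2.55)
```

```text
t 17.5 pos [0.4994 0.0034 0.191 ] psi -4.22 tilt [ 0.0149 -0.0072] F [1.1 1.2 0.4] w 0.478 n 4
total rv [-0.029  0.015  0.006] tool-shift(final frame) [ 2.6  15.19  0.34] (cur frame) [ 2.51 15.21 -0.14]
[-0.007, 0.004, 0.002, 0.63, 3.8, -0.04]
[-0.007, 0.004, 0.002, 0.63, 3.8, -0.01]
[-0.007, 0.004, 0.002, 0.64, 3.8, 0.02]
[-0.007, 0.004, 0.002, 0.64, 3.8, 0.05]
```

>>> arm_command:
  series:
    - [[-0.007,0.004,0.002,0.4,3.5,0,0.48],[-0.007,0.004,0.002,0.5,3,0,0.48],[-0.007,0.004,0.002,0.5,2.3,0,0.48],[-0.007,0.004,0,0.5,1.3,0,0.48],[0,0,0,0.2,0.5,0,0.48],[0,0,0,0,0,0,0.48]]

```text
time: 18.1
tool_pos: [0.509, 0.1182, 0.1738]
tcp_rot: [0.031, 1.563, -0.028]
wrist_force: [-0.4, -0.0, -0.2]
width: 0.479
```

Run:
```python
from look import *
plan(.5095,.155,.14,-2.55)
snap('wrist','6')
p,d,K,E=load('wrist','6'); W=pts(d,K,E); H=W[...,2]
for y0,nm in((.155,'yel'),(.212,'green')):
    m=(H>.085)&(H<.11)&(abs(W[...,1]-y0)<.026)&(W[...,0]>.36)&(W[...,0]<.52); m[230:]=0
    q=W[m]; a=np.polyfit(q[:,0],q[:,1],1); print(nm,m.sum(),q[:,2].mean(),'x',np.percentile(q[:,0],[0,1]),'y@.51',np.polyval(a,.51),np.degrees(np.arctan(a[0])), np.ptp(q[:,1]-np.polyval(a,q[:,0])))
```

```text
t 18.1 pos [0.509  0.1182 0.1738] psi -2.16 tilt [0.0072 0.0013] F [-0.4 -0.  -0.2] w 0.479 n 2
total rv [ 0.007  0.007 -0.002] tool-shift(final frame) [ 3.38  3.68 -0.11] (cur frame) [ 3.39  3.67 -0.11]
[0.003, 0.004, -0.001, 1.69, 1.84, -0.06]
[0.003, 0.004, -0.001, 1.69, 1.84, -0.06]
yel 5875 0.09839998189079141 x [0.41957821 0.42112248] y@.51 0.15596355880897572 -2.359364152978901 0.028071741058110472
green 5969 0.09255140464565931 x [0.39626192 0.39757952] y@.51 0.21421506800426313 -2.0525878397831554 0.0225005653760188
```

View pics/wrist6.png

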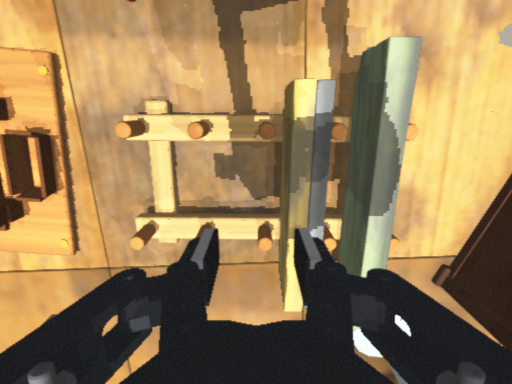

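Yellow is at u 285–335 and green at 355–420. Near-end positions agree with the top view (yellow centre x 0.510, green 0.512).

>>> arm_command:
  series:
    - [[0.007,0.007,-0.002,0.3,1.3,0,0.48],[0,0,0,0.8,1.5,0,0.48],[0,0,0,0.8,0.7,0,0.48],[0,0,0,0.4,0.2,0,0.48],[0,0,0,0,0,0,0.48]]

```text
time: 18.65
tool_pos: [0.5114, 0.1524, 0.1498]
tcp_rot: [0.037, 1.569, -0.041]
wrist_force: [-0.1, -0.6, -0.6]
width: 0.485
```

Run:
```python
from look import *
plan(.510,.1555,.08,-2.55)
```

```text
t 18.65 pos [0.5114 0.1524 0.1498] psi -2.86 tilt [ 0.0011 -0.0023] F [-0.1 -0.6 -0.6] w 0.485 n 2
total rv [-0.005  0.001  0.002] tool-shift(final frame) [ 6.98  0.31 -0.16] (cur frame) [ 6.98  0.32 -0.17]
[-0.003, 0.001, 0.001, 3.49, 0.16, -0.08]
[-0.003, 0.001, 0.001, 3.49, 0.16, -0.08]
```

>>> arm_command:
  series:
    - [[-0.005,0.001,0.002,0.8,0.3,-0.1,0.48],[0,0,0,1.5,0,0,0.48],[0,0,0,1.5,0,0,0.48],[0,0,0,1.2,0,0,0.48],[0,0,0,0.7,0,0,0.48],[0,0,0,0.2,0,0,0.48],[0,0,0,0,0,0,0.48]]

```text
time: 19.35
tool_pos: [0.5105, 0.1544, 0.0872]
tcp_rot: [0.035, 1.57, -0.036]
wrist_force: [0.4, 0.2, -0.7]
width: 0.483
```

Run:
```python
from look import *
plan(.510,.1555,.082,-2.55)
```

```text
t 19.35 pos [0.5105 0.1544 0.0872] psi -2.56 tilt [ 0.0003 -0.0005] F [ 0.4  0.2 -0.7] w 0.483 n 1
total rv [-0.  0.  0.] tool-shift(final frame) [ 0.52  0.11 -0.05] (cur frame) [ 0.52  0.11 -0.05]
[-0.0, 0.0, 0.0, 0.52, 0.11, -0.05]
```

>>> arm_command:
  series:
    - [[0,0,0,0.4,0.1,0,0.48],[0,0,0,0.4,0,0,0.48],[0,0,0,0,0,0,0.3],[0,0,0,0,0,0,0.1],[0,0,0,0,0,0,0.1],[0,0,0,0,0,0,0.1],[0,0,0,0,0,0,0.1]]

```text
time: 20.05
tool_pos: [0.5118, 0.1557, 0.0802]
tcp_rot: [0.035, 1.567, -0.035]
wrist_force: [0.4, -0.2, -0.1]
width: 0.321
```

Run:
```python
from look import *
plan(.510,.1555,.082,-2.55)
```

```text
t 20.05 pos [0.5118 0.1557 0.0802] psi -2.56 tilt [0.0032 0.    ] F [ 0.4 -0.2 -0.1] w 0.321 n 1
total rv [-0.     0.003 -0.   ] tool-shift(final frame) [-0.18 -0.02 -0.18] (cur frame) [-0.19 -0.02 -0.18]
[-0.0, 0.003, -0.0, -0.19, -0.02, -0.18]
```

>>> arm_command:
  series:
    - [[0,0.003,0,-1.5,0,0,0.1],[0,0,0,-2.5,0,0,0.1],[0,0,0,-2,0,0,0.1],[0.006,0,0,-0.5,-1.5,0,0.1],[0.006,-0.003,0,-0.3,-3,0,0.1],[0.006,-0.003,0,-0.3,-3.5,0,0.1]]

```text
time: 20.65
tool_pos: [0.4977, 0.0743, 0.1419]
tcp_rot: [0.041, 1.586, -0.048]
wrist_force: [0.9, -1.4, -8.6]
width: 0.318
```

Run:
```python
from look import *
plan(.4774,-.1471,.14,-6.75)
```

```text
t 20.65 pos [0.4977 0.0743 0.1419] psi -3.27 tilt [-0.016 -0.004] F [ 0.9 -1.4 -8.6] w 0.318 n 6
total rv [ 0.061 -0.016  0.005] tool-shift(final frame) [  0.19 -22.23   0.59] (cur frame) [  0.31 -22.22  -0.76]
[0.01, -0.003, 0.001, 0.05, -3.7, -0.13]
[0.01, -0.003, 0.001, 0.05, -3.7, -0.09]
[0.01, -0.003, 0.001, 0.04, -3.71, -0.05]
[0.01, -0.003, 0.001, 0.04, -3.71, -0.01]
[0.01, -0.003, 0.001, 0.04, -3.71, 0.02]
[0.01, -0.003, 0.001, 0.03, -3.71, 0.06]
```

>>> arm_command:
  series:
    - [[0.01,-0.004,0.001,-0.2,-3.6,0.1,0.1],[0.01,-0.004,0.001,-0.2,-3.6,0.1,0.1],[0.01,-0.004,0.001,0,-3.3,0.1,0.1],[0.01,-0.004,0.001,0,-3,0.1,0.1],[0.01,-0.004,0,0,-2,0.1,0.1],[0,0,0,0,-1,0,0.1],[0,0,0,0,0,0,0.1]]

```text
time: 21.35
tool_pos: [0.4747, -0.1029, 0.1331]
tcp_rot: [0.087, 1.589, -0.092]
wrist_force: [-0.6, 0.6, -10.0]
width: 0.316
```

Run:
```python
from look import *
plan(.4774,-.1471,.12,-6.75)
```

```text
t 21.35 pos [ 0.4747 -0.1029  0.1331] psi -6.51 tilt [-0.0203 -0.0018] F [ -0.6   0.6 -10. ] w 0.316 n 2
total rv [ 0.004 -0.02   0.004] tool-shift(final frame) [ 1.31 -4.36  0.79] (cur frame) [ 1.31 -4.36  0.8 ]
[0.002, -0.01, 0.002, 0.66, -2.18, 0.4]
[0.002, -0.01, 0.002, 0.66, -2.18, 0.4]
```

>>> arm_command:
  series:
    - [[0.004,-0.01,0.002,0,-1.5,0.3,0.1],[0,-0.01,0.002,0.3,-1.7,0.3,0.1],[0,0,0,0.3,-0.9,0.1,0.1],[0,0,0,0,-0.2,0,0.1],[0,0,0,0,0,0,0.1]]

```text
time: 21.85
tool_pos: [0.4727, -0.1434, 0.1222]
tcp_rot: [0.096, 1.578, -0.087]
wrist_force: [-0.4, 0.4, -8.6]
width: 0.32
```

Run:
```python
from look import *
plan(.4774,-.1471,.10,-6.75)
```

```text
t 21.85 pos [ 0.4727 -0.1434  0.1222] psi -6.68 tilt [-0.0086  0.0061] F [-0.4  0.4 -8.6] w 0.32 n 1
total rv [ 0.001 -0.009 -0.005] tool-shift(final frame) [ 2.22 -0.31  0.51] (cur frame) [ 2.22 -0.33  0.53]
[0.001, -0.009, -0.005, 2.22, -0.33, 0.53]
```

>>> arm_command:
  series:
    - [[0.001,-0.009,-0.005,0.6,-0.25,0.35,0.1],[0,0,0,0.8,-0.1,0.2,0.1],[0,0,0,0.4,0,0,0.1],[0,0,0,0,0,0,0.1]]

```text
time: 22.25
tool_pos: [0.4781, -0.1454, 0.1023]
tcp_rot: [0.091, 1.569, -0.09]
wrist_force: [-0.8, 1.1, -8.4]
width: 0.316
```

Run:
```python
from look import *
plan(.4774,-.1471,.0802,-6.75)
```

```text
t 22.25 pos [ 0.4781 -0.1454  0.1023] psi -6.62 tilt [-0.0004  0.001 ] F [-0.8  1.1 -8.4] w 0.316 n 1
total rv [ 0.002 -0.001 -0.001] tool-shift(final frame) [ 2.21 -0.18 -0.05] (cur frame) [ 2.21 -0.18 -0.05]
[0.002, -0.001, -0.001, 2.21, -0.18, -0.05]
```

>>> arm_command:
  series:
    - [[0.002,0,-0.001,0.5,-0.15,0,0.1],[0,0,0,0.7,0,0,0.1],[0,0,0,0.6,0,0,0.1],[0,0,0,0.4,0,0,0.1],[0,0,0,0.2,0,0,0.1],[0,0,0,0,0,0,0.1]]

```text
time: 22.85
tool_pos: [0.4791, -0.1471, 0.0809]
tcp_rot: [0.092, 1.569, -0.092]
wrist_force: [1.3, -0.7, -9.5]
width: 0.318
```

Run:
```python
from look import *
plan(.4774,-.1471,.0802,-6.75)
```

```text
t 22.85 pos [ 0.4791 -0.1471  0.0809] psi -6.73 tilt [-0.0004  0.0001] F [ 1.3 -0.7 -9.5] w 0.318 n 1
total rv [ 0. -0. -0.] tool-shift(final frame) [ 0.07 -0.02 -0.16] (cur frame) [ 0.07 -0.02 -0.16]
[0.0, -0.0, -0.0, 0.07, -0.02, -0.16]
```

>>> arm_command:
  series:
    - [[0,0,0,0.2,0,-0.2,0.1],[0,0,0,0.3,0,-0.1,0.1],[0,0,0,0.3,0,0,0.1],[0,0,0,0.2,0,0,0.1]]

```text
time: 23.25
tool_pos: [0.4788, -0.1474, 0.0802]
tcp_rot: [0.092, 1.566, -0.092]
wrist_force: [-5.4, 2.5, 4.7]
width: 0.32
```

>>> arm_command:
  series:
    - [[0,0,0,0,0,0,0.45],[0,0,0,0,0,0,0.45],[0,0,0,0,0,0,0.45],[0,0,0,-1,0,0,0.45],[0,0,0,-2,0,0,0.45],[0,0,0,-3,0,0,0.45],[0,0,0,-3,0.5,0,0.45],[0,0,0,-1,2,0,0.45],[-0.008,0,0,0,3,0,0.45],[-0.008,0,0,0,3.5,0,0.45]]

```text
time: 24.25
tool_pos: [0.4943, -0.061, 0.1919]
tcp_rot: [0.081, 1.552, -0.088]
wrist_force: [0.9, -0.6, -0.0]
width: 0.448
```

Run:
```python
from look import *
plan(.5118,.213,.15,-2.5)
```

```text
t 24.25 pos [ 0.4943 -0.061   0.1919] psi -6.19 tilt [ 0.0169 -0.0056] F [ 0.9 -0.6 -0. ] w 0.448 n 7
total rv [-0.064  0.017  0.004] tool-shift(final frame) [ 4.19 27.45  0.55] (cur frame) [ 4.07 27.44 -1.29]
[-0.009, 0.002, 0.001, 0.58, 3.92, -0.18]
[-0.009, 0.002, 0.001, 0.58, 3.92, -0.15]
[-0.009, 0.002, 0.001, 0.59, 3.92, -0.11]
[-0.009, 0.002, 0.001, 0.59, 3.92, -0.07]
[-0.009, 0.002, 0.001, 0.59, 3.92, -0.03]
[-0.009, 0.002, 0.001, 0.59, 3.92, 0.0]
[-0.009, 0.002, 0.001, 0.6, 3.92, 0.04]
```

>>> arm_command:
  series:
    - [[-0.009,0.003,0.001,0.2,3.8,-0.2,0.45],[-0.009,0.003,0.001,0.2,3.8,-0.2,0.45],[-0.009,0.003,0,0.2,3.8,-0.1,0.45],[-0.009,0.003,0,0.3,3.5,0,0.45],[-0.009,0.003,0,0.3,3,0,0.45],[-0.009,0.002,0,0.3,2,0,0.45],[0,0,0,0.2,1,0,0.45],[0,0,0,0,0,0,0.45]]

```text
time: 25.05
tool_pos: [0.5118, 0.1597, 0.1822]
tcp_rot: [0.038, 1.557, -0.038]
wrist_force: [-0.5, -0.1, 0.5]
width: 0.452
```

Run:
```python
from look import *
plan(.5118,.213,.14,-2.5)
```

```text
t 25.05 pos [0.5118 0.1597 0.1822] psi -2.78 tilt [ 0.0136 -0.0006] F [-0.5 -0.1  0.5] w 0.452 n 2
total rv [-0.005  0.014  0.   ] tool-shift(final frame) [ 4.22  5.33 -0.23] (cur frame) [ 4.22  5.32 -0.31]
[-0.002, 0.007, 0.0, 2.11, 2.66, -0.16]
[-0.002, 0.007, 0.0, 2.11, 2.66, -0.14]
```

>>> arm_command:
  series:
    - [[-0.005,0.01,0,0.3,1.5,0,0.45],[0,0.004,0,0.8,2,-0.1,0.45],[0,0,0,1,1.4,0,0.45],[0,0,0,0.6,0.5,0,0.45],[0,0,0,0,0,0,0.45],[0,0,0,0,0,0,0.45]]

```text
time: 25.65
tool_pos: [0.5145, 0.2135, 0.1542]
tcp_rot: [0.036, 1.571, -0.038]
wrist_force: [0.3, -0.2, -0.3]
width: 0.451
```

Run:
```python
from look import *
plan(.5118,.213,.08,-2.5)
```

```text
t 25.65 pos [0.5145 0.2135 0.1542] psi -2.71 tilt [-0.0009 -0.0014] F [ 0.3 -0.2 -0.3] w 0.451 n 2
total rv [-0.004 -0.001  0.001] tool-shift(final frame) [ 7.42 -0.06 -0.26] (cur frame) [ 7.42 -0.05 -0.26]
[-0.002, -0.0, 0.001, 3.71, -0.03, -0.13]
[-0.002, -0.0, 0.001, 3.71, -0.03, -0.13]
```

>>> arm_command:
  series:
    - [[-0.004,0,0.001,0.8,0,-0.2,0.45],[0,0,0,1.6,0,-0.1,0.45],[0,0,0,1.8,0,0,0.45],[0,0,0,1.5,0,0,0.45],[0,0,0,0.8,0,0,0.45],[0,0,0,0.2,0,0,0.45],[0,0,0,0,0,0,0.45]]

```text
time: 26.35
tool_pos: [0.5119, 0.2104, 0.0852]
tcp_rot: [0.036, 1.569, -0.036]
wrist_force: [-0.5, -0.5, 0.4]
width: 0.453
```

Run:
```python
from look import *
plan(.5118,.213,.077,-2.5)
```

```text
t 26.35 pos [0.5119 0.2104 0.0852] psi -2.63 tilt [ 0.0016 -0.0003] F [-0.5 -0.5  0.4] w 0.453 n 1
total rv [-0.002  0.002  0.   ] tool-shift(final frame) [ 0.82  0.26 -0.02] (cur frame) [ 0.82  0.26 -0.02]
[-0.002, 0.002, 0.0, 0.82, 0.26, -0.02]
```

>>> arm_command:
  series:
    - [[-0.002,0.002,0,0.5,0.25,0,0.45],[0,0,0,0.6,0.1,0,0.45],[0,0,0,0.2,0,0,0.45],[0,0,0,0,0,0,0.3],[0,0,0,0,0,0,0.1],[0,0,0,0,0,0,0.1],[0,0,0,0,0,0,0.1],[0,0,0,0,0,0,0.1]]

```text
time: 27.15
tool_pos: [0.5138, 0.2146, 0.0735]
tcp_rot: [0.035, 1.567, -0.034]
wrist_force: [0.6, 0.2, -1.6]
width: 0.246
```

Run:
```python
from look import *
plan(.5118,.213,.077,-2.5)
```

```text
t 27.15 pos [0.5138 0.2146 0.0735] psi -2.5 tilt [0.0033 0.0009] F [ 0.6  0.2 -1.6] w 0.246 n 1
total rv [-0.     0.003 -0.001] tool-shift(final frame) [-0.35 -0.16 -0.19] (cur frame) [-0.35 -0.16 -0.19]
[-0.0, 0.003, -0.001, -0.35, -0.16, -0.19]
```

>>> arm_command:
  series:
    - [[0,0.003,0,-1.5,0,0,0.1],[0,0,0,-2.5,0,0,0.1],[0,0,0,-2.8,0,0,0.1],[0,0,0,-2,0,0,0.1],[0.005,0,0,-0.8,-1.5,0,0.1],[0.005,-0.003,0,-0.3,-3,0,0.1],[0.005,-0.003,0,-0.3,-3.5,0.1,0.1],[0.005,-0.003,0,-0.3,-3.5,0.1,0.1]]

```text
time: 27.95
tool_pos: [0.4986, 0.0958, 0.1684]
tcp_rot: [0.04, 1.586, -0.05]
wrist_force: [1.5, 0.5, -7.0]
width: 0.245
```

Run:
```python
from look import *
plan(.4764,-.2638,.17,-6.75)
```

```text
t 27.95 pos [0.4986 0.0958 0.1684] psi -3.3 tilt [-0.0162 -0.0062] F [ 1.5  0.5 -7. ] w 0.245 n 10
total rv [ 0.06  -0.016  0.008] tool-shift(final frame) [ -0.16 -35.97   2.02] (cur frame) [  0.1  -36.03  -0.16]
[0.006, -0.002, 0.001, 0.01, -3.6, -0.02]
[0.006, -0.002, 0.001, 0.01, -3.6, 0.01]
[0.006, -0.002, 0.001, 0.0, -3.6, 0.03]
[0.006, -0.002, 0.001, 0.0, -3.6, 0.05]
[0.006, -0.002, 0.001, -0.0, -3.6, 0.07]
[0.006, -0.002, 0.001, -0.0, -3.6, 0.09]
[0.006, -0.002, 0.001, -0.01, -3.6, 0.11]
[0.006, -0.002, 0.001, -0.01, -3.6, 0.14]
[0.006, -0.002, 0.001, -0.01, -3.6, 0.16]
[0.006, -0.002, 0.001, -0.01, -3.6, 0.18]
```

>>> arm_command:
  series:
    - [[0.006,-0.004,0.001,-0.2,-3.6,0.3,0.1],[0.006,-0.004,0.001,-0.2,-3.6,0.3,0.1],[0.006,-0.004,0.001,-0.1,-3.6,0.3,0.1],[0.006,-0.004,0.001,-0.1,-3.6,0.3,0.1],[0.006,-0.004,0.001,-0.1,-3.6,0.3,0.1],[0.006,-0.004,0.001,-0.1,-3.2,0.3,0.1]]

```text
time: 28.55
tool_pos: [0.4888, -0.1277, 0.1666]
tcp_rot: [0.073, 1.58, -0.076]
wrist_force: [1.1, 0.2, -6.9]
width: 0.246
```

Run:
```python
from look import *
plan(.4764,-.2638,.17,-6.75)
```

```text
t 28.55 pos [ 0.4888 -0.1277  0.1666] psi -5.44 tilt [-0.0109 -0.0014] F [ 1.1  0.2 -6.9] w 0.246 n 4
total rv [ 0.023 -0.011  0.003] tool-shift(final frame) [ -0.34 -13.66   0.37] (cur frame) [ -0.31 -13.67   0.05]
[0.006, -0.003, 0.001, -0.08, -3.42, 0.01]
[0.006, -0.003, 0.001, -0.08, -3.42, 0.03]
[0.006, -0.003, 0.001, -0.08, -3.42, 0.05]
[0.006, -0.003, 0.001, -0.08, -3.42, 0.07]
```

>>> arm_command:
  series:
    - [[0.006,-0.003,0.001,-0.2,-3,0.3,0.1],[0.006,-0.003,0.001,-0.2,-2.6,0.3,0.1],[0.006,-0.003,0,-0.1,-2,0.3,0.1],[0.003,-0.003,0,0,-1.2,0.2,0.1],[0,0,0,0,-0.4,0,0.1],[0,0,0,0,0,0,0.1]]

```text
time: 29.15
tool_pos: [0.479, -0.2275, 0.1613]
tcp_rot: [0.102, 1.585, -0.095]
wrist_force: [-0.5, -0.0, -6.7]
width: 0.248
```

Run:
```python
from look import *
plan(.4764,-.2638,.17,-6.75)
```

```text
t 29.15 pos [ 0.479  -0.2275  0.1613] psi -7.17 tilt [-0.0162  0.0057] F [-0.5 -0.  -6.7] w 0.248 n 1
total rv [-0.007 -0.017 -0.004] tool-shift(final frame) [-0.87 -3.64  0.17] (cur frame) [-0.89 -3.64  0.18]
[-0.007, -0.017, -0.004, -0.89, -3.64, 0.18]
```

>>> arm_command:
  series:
    - [[-0.004,-0.01,-0.004,-0.3,-1.2,0.2,0.1],[-0.003,-0.007,0,-0.2,-1.5,0.1,0.1],[0,0,0,0,-0.8,0.1,0.1],[0,0,0,0,-0.2,0,0.1],[0,0,0,0,0,0,0.1],[0,0,0,0,0,0,0.1]]

```text
time: 29.75
tool_pos: [0.4782, -0.2628, 0.1652]
tcp_rot: [0.09, 1.57, -0.087]
wrist_force: [0.4, 1.1, -7.6]
width: 0.246
```

Run:
```python
from look import *
plan(.4764,-.2638,.13,-6.75)
snap('wrist','7'); snap('top','7')
p,d,K,E=load('wrist','7'); W=pts(d,K,E); H=W[...,2]
# stone near end: points in tool frame
s=bot.read_state(); yw=np.radians(-6.7); ex=np.array([np.cos(yw),np.sin(yw)]); ey=np.array([-ex[1],ex[0]])
D=W[...,:2]-s['tool_pos'][:2]; a=D@ex; b=D@ey
m=(abs(b)<.011)&(H>.12)&(a<0)&(a>-.15); print('near end a',np.percentile(a[m],[0,1,5]),'z',np.percentile(H[m],[5,50,95]))
m=(abs(b)<.02)&(H>.02)&(H<.145)&(a<-.09); print('box',np.percentile(a[m],[90,99,100]))
```

```text
t 29.75 pos [ 0.4782 -0.2628  0.1652] psi -6.45 tilt [-0.0009  0.0017] F [ 0.4  1.1 -7.6] w 0.246 n 1
total rv [ 0.005 -0.001 -0.002] tool-shift(final frame) [ 3.52 -0.12 -0.17] (cur frame) [ 3.52 -0.13 -0.16]
[0.005, -0.001, -0.002, 3.52, -0.13, -0.16]
near end a [-0.1032829  -0.10206504 -0.09826531] z [0.18369644 0.18542465 0.23768821]
box [-0.12487648 -0.12424105 -0.12415942]
```

View pics/wrist7.png

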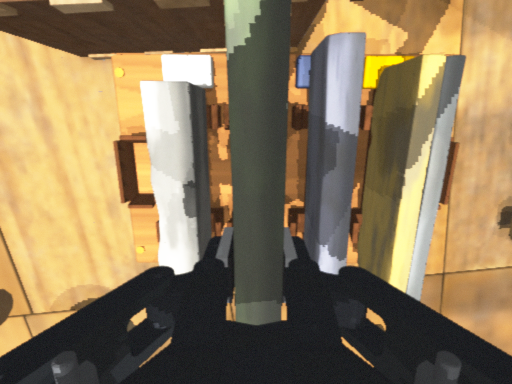

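View pics/top7.png

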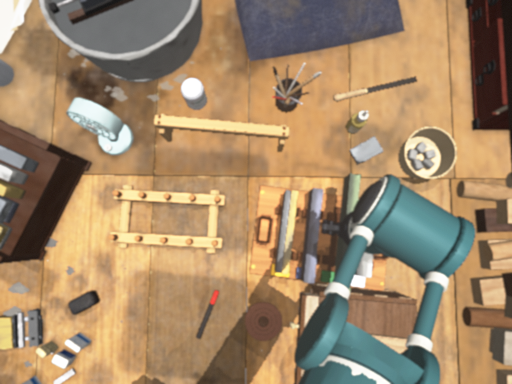

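>>> arm_command:
  series:
    - [[0.005,0,-0.002,0.7,-0.1,-0.1,0.1],[0,0,0,1.2,0,0,0.1],[0,0,0,1.2,0,0,0.1],[0,0,0,0.8,0,0,0.1],[0,0,0,0.3,0,0,0.1],[0,0,0,0,0,0,0.1]]

```text
time: 30.45
tool_pos: [0.4759, -0.2619, 0.1177]
tcp_rot: [0.093, 1.573, -0.091]
wrist_force: [0.4, -0.3, -8.3]
width: 0.25
```

Run:
```python
from look import *
plan(.4764,-.2638,.10,-6.75)
```

```text
t 30.45 pos [ 0.4759 -0.2619  0.1177] psi -6.68 tilt [-0.004   0.0015] F [ 0.4 -0.3 -8.3] w 0.25 n 1
total rv [ 0.001 -0.004 -0.001] tool-shift(final frame) [ 1.77 -0.18  0.07] (cur frame) [ 1.77 -0.18  0.08]
[0.001, -0.004, -0.001, 1.77, -0.18, 0.08]
```

>>> arm_command:
  series:
    - [[0.001,-0.004,-0.001,0.5,-0.15,0.15,0.1],[0,0,0,0.7,0,0.1,0.1],[0,0,0,0.5,0,0,0.1],[0,0,0,0,0,0,0.1]]

```text
time: 30.85
tool_pos: [0.4791, -0.2644, 0.0998]
tcp_rot: [0.092, 1.567, -0.093]
wrist_force: [0.6, 0.2, -6.9]
width: 0.249
```

Run:
```python
from look import *
plan(.4764,-.2638,.0755,-6.75)
snap('scene','8'); p=cv2.imread('pics/scene8.png'); cv2.imwrite('pics/scene8c.png',cv2.resize(p[200:384,150:400],None,fx=3.1,fy=3.1,interpolation=cv2.INTER_CUBIC))
```

```text
t 30.85 pos [ 0.4791 -0.2644  0.0998] psi -6.75 tilt [ 0.0013 -0.0008] F [ 0.6  0.2 -6.9] w 0.249 n 1
total rv [0.    0.001 0.001] tool-shift(final frame) [ 2.43  0.02 -0.27] (cur frame) [ 2.43  0.02 -0.27]
[0.0, 0.001, 0.001, 2.43, 0.02, -0.27]
```

View pics/scene8c.png

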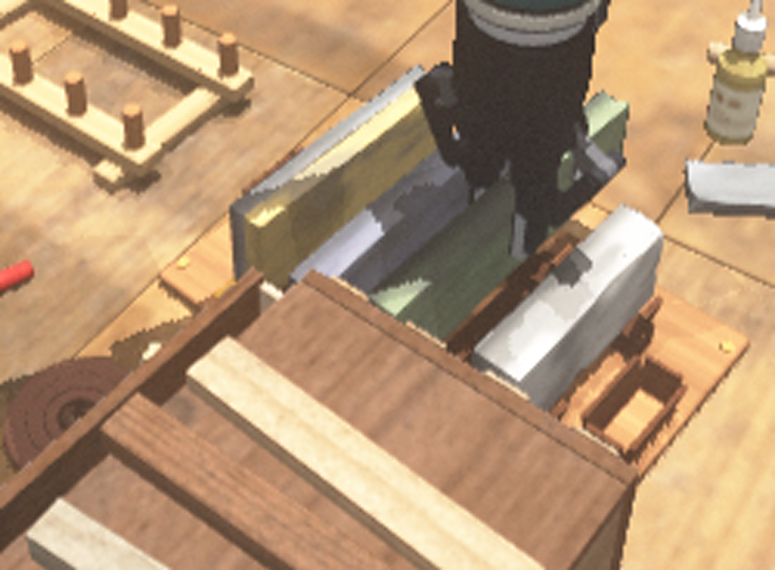

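Slate, yellow and grey stand in their cradles, and green is just clear of the box lip. I'll lower it further, then move it back gently.

>>> arm_command:
  series:
    - [[0,0.001,0.001,0.6,0,-0.1,0.1],[0,0,0,0.7,0,-0.1,0.1],[0,0,0,0.6,0,0,0.1],[0,0,0,0.3,0,0,0.1],[0,0,0,0,0,0,0.1],[0,0,0,0,0,0,0.1]]

```text
time: 31.5
tool_pos: [0.4775, -0.2645, 0.0767]
tcp_rot: [0.092, 1.567, -0.093]
wrist_force: [0.3, 0.4, -7.5]
width: 0.246
```

Run:
```python
from look import *
plan(.464,-.2623,.0735,-6.75)
```

```text
t 31.5 pos [ 0.4775 -0.2645  0.0767] psi -6.75 tilt [ 0.0015 -0.0003] F [ 0.3  0.4 -7.5] w 0.246 n 1
total rv [0.    0.002 0.   ] tool-shift(final frame) [ 0.32  0.06 -1.36] (cur frame) [ 0.31  0.06 -1.36]
[0.0, 0.002, 0.0, 0.31, 0.06, -1.36]
```

>>> arm_command:
  series:
    - [[0,0.001,0,0,0,-0.3,0.1],[0,0,0,0,0,-0.3,0.1],[0,0,0,0,0,-0.2,0.1],[0,0,0,0,0,-0.1,0.1]]

```text
time: 31.9
tool_pos: [0.471, -0.2642, 0.0783]
tcp_rot: [0.092, 1.561, -0.095]
wrist_force: [4.1, 0.7, -9.8]
width: 0.251
```

Run:
```python
from look import *
plan(.464,-.2623,.0735,-6.75)
```

```text
t 31.9 pos [ 0.471  -0.2642  0.0783] psi -6.81 tilt [ 0.0076 -0.0024] F [ 4.1  0.7 -9.8] w 0.251 n 1
total rv [-0.001  0.008  0.002] tool-shift(final frame) [ 0.48  0.11 -0.72] (cur frame) [ 0.48  0.11 -0.72]
[-0.001, 0.008, 0.002, 0.48, 0.11, -0.72]
```

Contact is at the place the measurements predicted, 7 mm short of centre. I'll press lightly to see whether the box yields.

>>> arm_command:
  series:
    - [[0,0.008,0.002,0.2,0,-0.3,0.1],[0,0,0,0.1,0,-0.4,0.1],[0,0,0,0,0,-0.4,0.1]]

```text
time: 32.2
tool_pos: [0.4711, -0.2652, 0.0805]
tcp_rot: [0.094, 1.544, -0.1]
wrist_force: [10.3, 1.8, -10.8]
width: 0.246
```

Run:
```python
from look import *
plan(.464,-.2623,.0735,-6.75)
```

```text
t 32.2 pos [ 0.4711 -0.2652  0.0805] psi -7.1 tilt [ 0.0241 -0.0054] F [ 10.3   1.8 -10.8] w 0.246 n 1
total rv [-0.006  0.025  0.002] tool-shift(final frame) [ 0.7   0.2  -0.73] (cur frame) [ 0.68  0.2  -0.75]
[-0.006, 0.025, 0.002, 0.68, 0.2, -0.75]
```

>>> arm_command:
  series:
    - [[-0.003,0.025,0.002,0.4,0.1,0.2,0.1],[-0.002,0.012,0,0.2,0.1,0,0.1],[0,0,0,0,0,-0.3,0.1],[0,0.004,0,0.1,0,-0.8,0.1],[0,0.004,0,0.1,0,-0.9,0.1]]

```text
time: 32.7
tool_pos: [0.4708, -0.2651, 0.0797]
tcp_rot: [0.092, 1.552, -0.104]
wrist_force: [26.8, 3.4, -13.9]
width: 0.246
```

Run:
```python
from look import *
plan(.464,-.2623,.0735,-6.75)
```

```text
t 32.7 pos [ 0.4708 -0.2651  0.0797] psi -7.16 tilt [ 0.0158 -0.0081] F [ 26.8   3.4 -13.9] w 0.246 n 1
total rv [-0.007  0.017  0.006] tool-shift(final frame) [ 0.62  0.2  -0.71] (cur frame) [ 0.61  0.2  -0.72]
[-0.007, 0.017, 0.006, 0.61, 0.2, -0.72]
```

The box holds firm at 27 N, so it is fixed. I'll straighten, back off a hair and seat green as close to centre as it allows.

>>> arm_command:
  series:
    - [[-0.004,0.015,0.005,0.2,0.1,0.1,0.1],[-0.003,0.006,0.002,0.2,0.1,0.05,0.1],[0,0,0,0.1,0,0,0.1],[0,0,0,0,0,0,0.1]]

```text
time: 33.1
tool_pos: [0.4715, -0.2629, 0.0743]
tcp_rot: [0.093, 1.576, -0.09]
wrist_force: [3.1, -0.5, -5.8]
width: 0.246
```

Run:
```python
from look import *
plan(.4715,-.2632,.0735,-6.75)
```

```text
t 33.1 pos [ 0.4715 -0.2629  0.0743] psi -6.68 tilt [-0.0073  0.0021] F [ 3.1 -0.5 -5.8] w 0.246 n 1
total rv [ 0.001 -0.007 -0.001] tool-shift(final frame) [ 0.08 -0.03  0.01] (cur frame) [ 0.08 -0.03  0.01]
[0.001, -0.007, -0.001, 0.08, -0.03, 0.01]
```

>>> arm_command:
  series:
    - [[0,-0.007,0,0.1,0,0.05,0.1],[0,0,0,0.2,0,0,0.1],[0,0,0,0.2,0,0,0.1],[0,0,0,0.1,0,0,0.1]]

```text
time: 33.5
tool_pos: [0.4713, -0.263, 0.0736]
tcp_rot: [0.094, 1.569, -0.09]
wrist_force: [0.1, 1.1, -1.8]
width: 0.245
```

Run:
```python
from look import *
plan(.4715,-.2632,.0735,-6.75)
```

```text
t 33.5 pos [ 0.4713 -0.263   0.0736] psi -6.72 tilt [-0.0005  0.0026] F [ 0.1  1.1 -1.8] w 0.245 n 1
total rv [ 0.    -0.001 -0.003] tool-shift(final frame) [ 0.01 -0.02  0.03] (cur frame) [ 0.01 -0.02  0.03]
[0.0, -0.001, -0.003, 0.01, -0.02, 0.03]
```

>>> arm_command:
  series:
    - [[0,0,-0.002,0.3,0,-0.15,0.1],[0,0,0,0.3,0,-0.1,0.1],[0,0,0,0.2,0,0,0.1]]

```text
time: 33.8
tool_pos: [0.4712, -0.263, 0.0735]
tcp_rot: [0.093, 1.565, -0.092]
wrist_force: [-5.5, 3.4, 6.8]
width: 0.242
```

Seated at the predicted height. Releasing with a narrow opening (neighbours on both sides) and rising.

>>> arm_command:
  series:
    - [[0,0,0,0,0,0,0.38],[0,0,0,0,0,0,0.38],[0,0,0,0,0,0,0.38],[0,0,0,-0.8,0,0,0.38],[0,0,0,-1.5,0,0,0.38],[0,0,0,-2.5,0,0,0.38],[0,0,0,-3.5,0,0,0.38],[0,0,0,-3.5,0,0,0.38],[0,0,0,-2,0,0,0.38],[0,0,0,-0.5,0,0,0.45]]

```text
time: 34.8
tool_pos: [0.4713, -0.2646, 0.2281]
tcp_rot: [0.09, 1.559, -0.095]
wrist_force: [-0.3, 0.0, -0.0]
width: 0.453
```

Run:
```python
from look import *
plan(.703,-.002,.25,-95)
p,d,K,E=snap('wrist','9')
W=pts(d,K,E); H=W[...,2]
yw=np.radians(-6.75); ex=np.array([np.cos(yw),np.sin(yw)]); ey=np.array([-ex[1],ex[0]])
D=W[...,:2]-np.array([.4654,-.2333]); a=D@ex*1000; b=D@ey*1000
for nm,y,zt,L in(('yel',87,.099,181),('slate',29,.095,205),('green',-29,.093,232),('grey',-87,.093,150)):
    m=(abs(b-y)<22)&(abs(H-zt)<.007)&(a<60); m[235:]=0
    if m.sum()<50: print(nm,m.sum());continue
    f=np.polyfit(a[m],b[m],1); print(nm,m.sum(),'z',np.median(H[m]).round(4),'near',np.percentile(a[m],[0,.5]).round(1),'centre_x',(a[m].min()+L/2).round(1),'b0',np.polyval(f,0).round(1),'dyaw',np.degrees(f[0]).round(2))
```

```text
t 34.8 pos [ 0.4713 -0.2646  0.2281] psi -6.77 tilt [ 0.0093 -0.0039] F [-0.3  0.  -0. ] w 0.453 n 11
total rv [ 1.54   0.01  -0.005] tool-shift(final frame) [ -2.19  20.79 -28.17] (cur frame) [-2.07 28.8  19.93]
[0.14, 0.001, -0.0, -0.19, 2.62, 1.81]
[0.14, 0.001, -0.0, -0.19, 2.85, 1.43]
[0.14, 0.001, -0.0, -0.19, 3.02, 1.02]
[0.14, 0.001, -0.0, -0.2, 3.13, 0.59]
[0.14, 0.001, -0.0, -0.2, 3.18, 0.14]
[0.14, 0.001, -0.0, -0.2, 3.17, -0.3]
[0.14, 0.001, -0.0, -0.2, 3.1, -0.74]
[0.14, 0.001, -0.0, -0.2, 2.96, -1.17]
[0.14, 0.001, -0.0, -0.2, 2.77, -1.57]
[0.14, 0.001, -0.0, -0.2, 2.52, -1.94]
[0.14, 0.001, -0.0, -0.2, 2.23, -2.27]
yel 5292 z 0.0987 near [-88.5 -87.6] centre_x 2.0 b0 86.5 dyaw 0.03
slate 4806 z 0.0949 near [-144.7 -139.7] centre_x -42.2 b0 29.9 dyaw 0.86
green 4380 z 0.0931 near [-111.2 -110.8] centre_x 4.8 b0 -27.2 dyaw 0.27
grey 4829 z 0.0928 near [-108.4 -108. ] centre_x -33.4 b0 -85.2 dyaw 0.32
```

View pics/wrist9.png

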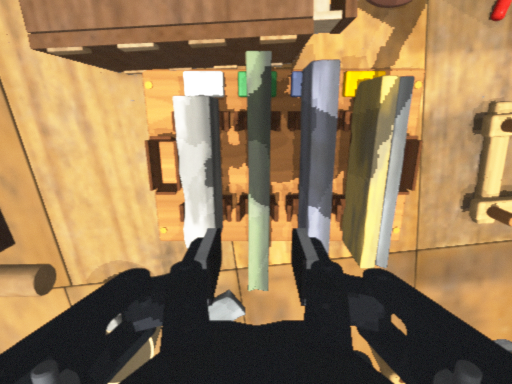

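All four stones stand level at the seated heights, and green's near end is measured about 5 mm off centre against the box. Next is the bridge: turn the tool a quarter turn on the way.

>>> arm_command:
  series:
    - [[0.13,0,0,-0.3,1.5,1,0.55],[0.13,0,0,-0.3,2.5,1.2,0.55],[0.13,0,0,-0.3,2.8,0.9,0.55],[0.13,0,0,-0.2,2.8,0.5,0.55],[0.13,0,0,-0.2,2.8,0.1,0.55],[0.13,0,0,-0.2,2.8,-0.3,0.55]]

```text
time: 35.45
tool_pos: [0.572, -0.14, 0.2383]
tcp_rot: [0.727, 1.443, -0.731]
wrist_force: [0.2, -0.6, 0.3]
width: 0.551
```

Run:
```python
from look import *
plan(.703,-.002,.22,-94.7)
p,d,K,E=snap('top','10')
W=pts(d,K,E); H=W[...,2]
m=np.zeros(H.shape,bool); m[105:150,145:300]=(H[105:150,145:300]>.115)&(H[105:150,145:300]<.13)
q=(W[m][:,:2]*1000).astype(np.float32); print(cv2.minAreaRect(q),np.median(H[m]))
yw=np.radians(-6.75); ex=np.array([np.cos(yw),np.sin(yw)]); ey=np.array([-ex[1],ex[0]])
D=W[...,:2]-np.array([.4654,-.2333]); a=D@ex*1000; b=D@ey*1000
for nm,y,zt,L in(('yel',87,.099,181),('slate',29,.095,205),('green',-29,.093,232),('grey',-87,.093,150)):
    m=(abs(b-y)<20)&(abs(H-zt)<.008)&(abs(a)<130)&((a>-104)|(nm!='slate'))&((a>-90)|(nm!='grey'))
    f=np.polyfit(a[m],b[m],1); print(nm,m.sum(),np.percentile(a[m],[0,1,99,100]).round(1),'mid',((a[m].min()+a[m].max())/2).round(1),'b0',np.polyval(f,0).round(1),np.degrees(f[0]).round(2))
```

```text
t 35.45 pos [ 0.572  -0.14    0.2383] psi -53.57 tilt [ 0.0011 -0.0029] F [ 0.2 -0.6  0.3] w 0.551 n 6
total rv [ 0.718  0.003 -0.   ] tool-shift(final frame) [  1.83  11.92 -14.83] (cur frame) [ 1.8  18.73 -3.33]
[0.12, 0.001, -0.0, 0.3, 3.12, -0.55]
[0.12, 0.001, -0.0, 0.3, 3.03, -0.92]
[0.12, 0.001, -0.0, 0.3, 2.9, -1.28]
[0.12, 0.001, -0.0, 0.3, 2.73, -1.62]
[0.12, 0.001, -0.0, 0.3, 2.52, -1.93]
[0.12, 0.001, -0.0, 0.3, 2.27, -2.22]
((704.4488525390625, 8.3966064453125), (272.69415283203125, 25.40854263305664), 85.33030700683594) 0.12164928050187529
yel 1034 [-88.1 -86.6  83.8  87.4] mid -0.3 b0 88.0 0.4
slate 893 [-101.1  -99.3  101.5  103.8] mid 1.4 b0 30.1 0.31
green 35 [ 43.7  44.5 113.4 115. ] mid 79.4 b0 -16.9 -0.93
grey 1043 [-72.6 -71.3  75.1  76.8] mid 2.1 b0 -85.2 0.26
```

View pics/top10.png

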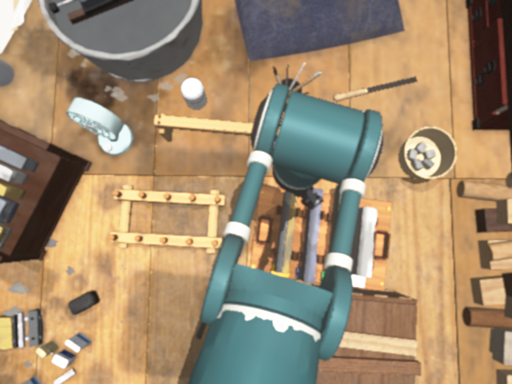

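Top view (arm over the middle): slate, yellow and grey are within about 2 mm of centre along the cradles. On to the bridge.

>>> arm_command:
  series:
    - [[0.12,0,0,0.2,2.8,-0.6,0.55],[0.12,0,0,0.2,2.8,-0.9,0.55],[0.12,0,0,0.2,2.6,-1.2,0.55],[0.12,0,0,0.2,2.2,-1.4,0.55],[0.1,0,0,0.1,1.5,-1.4,0.55],[0.06,0,0,0,0.8,-0.9,0.55],[0,0,0,0,0,0,0.55],[0,0,0,0,0,0,0.55]]

```text
time: 36.3
tool_pos: [0.6697, -0.0224, 0.216]
tcp_rot: [1.222, 1.209, -1.239]
wrist_force: [-0.1, 0.0, 0.5]
width: 0.549
```

Run:
```python
from look import *
plan(.703,-.002,.20,-94.7)
```

```text
t 36.3 pos [ 0.6697 -0.0224  0.216 ] psi -91.49 tilt [-0.0153  0.0014] F [-0.1  0.   0.5] w 0.549 n 2
total rv [ 0.056 -0.001  0.015] tool-shift(final frame) [ 1.6   3.15 -2.3 ] (cur frame) [ 1.55  3.3  -2.12]
[0.028, -0.0, 0.008, 0.77, 1.65, -1.06]
[0.028, -0.0, 0.008, 0.79, 1.61, -1.11]
```

>>> arm_command:
  series:
    - [[0.03,0,0.008,0.3,1.3,-0.8,0.55],[0.026,0,0.007,0.4,1.2,-0.9,0.55],[0,0,0,0.2,0.6,-0.4,0.55],[0,0,0,0,0,0,0.55],[0,0,0,0,0,0,0.55]]

```text
time: 36.8
tool_pos: [0.6985, -0.0067, 0.204]
tcp_rot: [1.264, 1.174, -1.273]
wrist_force: [0.2, -0.5, -0.7]
width: 0.551
```

Run:
```python
from look import *
plan(.703,-.002,.16,-94.7)
p,d,K,E=snap('wrist','11'); W=pts(d,K,E); H=W[...,2]
m=(abs(H-.122)<.007)&(abs(W[...,0]-.703)<.05)&(abs(W[...,1])<.16); 
q=W[m]; f=np.polyfit(q[:,1],q[:,0],1); print(m.sum(),'y',q[:,1].min(),q[:,1].max(),'x@0',np.polyval(f,0),'ang',-np.degrees(np.arctan(f[0])),q[:,2].mean())
```

```text
t 36.8 pos [ 0.6985 -0.0067  0.204 ] psi -94.58 tilt [-0.006  -0.0009] F [ 0.2 -0.5 -0.7] w 0.551 n 2
total rv [0.002 0.001 0.006] tool-shift(final frame) [ 4.4   0.41 -0.5 ] (cur frame) [ 4.4   0.44 -0.51]
[0.001, 0.001, 0.003, 2.2, 0.22, -0.25]
[0.001, 0.001, 0.003, 2.2, 0.21, -0.25]
10449 y -0.11398959672268541 0.1323479386713005 x@0 0.7043971611744931 ang -4.70459797876626 0.12206231931075966
```

View pics/wrist11.png

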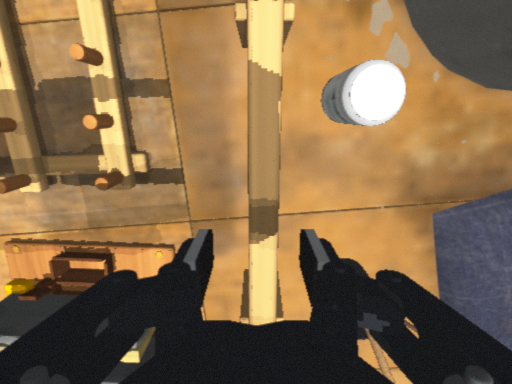

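>>> arm_command:
  series:
    - [[0.002,0,0.005,0.5,0.4,-0.4,0.55],[0,0,0,1.2,0.15,-0.15,0.55],[0,0,0,1.2,0,0,0.55],[0,0,0,0.8,0,0,0.55],[0,0,0,0.2,0,0,0.55],[0,0,0,0,0,0,0.55]]
  newtons: 50

```text
time: 37.45
tool_pos: [0.7032, -0.0023, 0.1608]
tcp_rot: [1.267, 1.17, -1.272]
wrist_force: [0.5, 0.8, -0.4]
width: 0.554
```

Run:
```python
from look import *
plan(.7035,-.002,.119,-94.7)
```

```text
t 37.45 pos [ 0.7032 -0.0023  0.1608] psi -94.71 tilt [-0.0026 -0.0015] F [ 0.5  0.8 -0.4] w 0.554 n 2
total rv [-0.     0.002  0.002] tool-shift(final frame) [ 4.18  0.03 -0.04] (cur frame) [ 4.18  0.04 -0.04]
[-0.0, 0.001, 0.001, 2.09, 0.02, -0.02]
[-0.0, 0.001, 0.001, 2.09, 0.02, -0.02]
```

>>> arm_command:
  series:
    - [[0,0.001,0.002,0.7,0,0,0.55],[0,0,0,1.2,0,0,0.55],[0,0,0,1.2,0,0,0.55],[0,0,0,0.7,0,0,0.55],[0,0,0,0.2,0,0,0.55],[0,0,0,0,0,0,0.55]]

```text
time: 38.05
tool_pos: [0.703, -0.0024, 0.1169]
tcp_rot: [1.269, 1.169, -1.27]
wrist_force: [1.0, 0.6, -0.2]
width: 0.554
```

Run:
```python
from look import *
plan(.7035,-.002,.119,-94.7)
```

```text
t 38.05 pos [ 0.703  -0.0024  0.1169] psi -94.71 tilt [-0.0008 -0.0006] F [ 1.   0.6 -0.2] w 0.554 n 1
total rv [-0.     0.001  0.001] tool-shift(final frame) [-0.21  0.05 -0.05] (cur frame) [-0.21  0.05 -0.05]
[-0.0, 0.001, 0.001, -0.21, 0.05, -0.05]
```

>>> arm_command:
  series:
    - [[0,0,0,-0.2,0,0,0.4],[0,0,0,0,0,0,0.2],[0,0,0,0,0,0,0.1],[0,0,0,0,0,0,0.1],[0,0,0,0,0,0,0.1],[0,0,0,0,0,0,0.1]]
  newtons: 50

```text
time: 38.65
tool_pos: [0.7032, -0.0024, 0.1196]
tcp_rot: [1.269, 1.169, -1.27]
wrist_force: [0.2, 0.4, -1.6]
width: 0.274
```

Run:
```python
from look import *
plan(.7035,-.002,.119,-94.7)
```

```text
t 38.65 pos [ 0.7032 -0.0024  0.1196] psi -94.71 tilt [-0.0002 -0.0007] F [ 0.2  0.4 -1.6] w 0.274 n 1
total rv [-0.     0.001  0.   ] tool-shift(final frame) [ 0.06  0.03 -0.05] (cur frame) [ 0.06  0.03 -0.05]
[-0.0, 0.001, 0.0, 0.06, 0.03, -0.05]
```

>>> arm_command:
  series:
    - [[0,0,0,-1.5,0,0,0.1],[0,0,0,-3,0,0,0.1],[0,0,0,-3.5,0,0,0.1],[0,0,0,-3.5,0,0,0.1],[0,0,0,-1.5,0,0,0.1],[0,0,0,0,0,0,0.1]]

```text
time: 39.25
tool_pos: [0.702, -0.0023, 0.2559]
tcp_rot: [1.267, 1.171, -1.272]
wrist_force: [0.1, 0.3, -2.4]
width: 0.273
```

Run:
```python
from look import *
plan(.4654,-.2333,.25,-96.75)
```

```text
t 39.25 pos [ 0.702  -0.0023  0.2559] psi -94.71 tilt [-0.0035 -0.0005] F [ 0.1  0.3 -2.4] w 0.273 n 9
total rv [0.036 0.001 0.003] tool-shift(final frame) [  0.59 -20.78  25.72] (cur frame) [  0.68 -21.68  24.97]
[0.004, 0.0, 0.0, 0.08, -2.41, 2.77]
[0.004, 0.0, 0.0, 0.07, -2.4, 2.78]
[0.004, 0.0, 0.0, 0.07, -2.39, 2.79]
[0.004, 0.0, 0.0, 0.07, -2.38, 2.8]
[0.004, 0.0, 0.0, 0.07, -2.36, 2.81]
[0.004, 0.0, 0.0, 0.07, -2.35, 2.82]
[0.004, 0.0, 0.0, 0.07, -2.34, 2.83]
[0.004, 0.0, 0.0, 0.07, -2.33, 2.84]
[0.004, 0.0, 0.0, 0.07, -2.32, 2.85]
```

>>> arm_command:
  series:
    - [[0.004,0,0,0,-1.5,1.7,0.1],[0.004,0,0,0,-2.3,2.7,0.1],[0.004,0,0,0,-2.4,2.8,0.1],[0.004,0,0,0,-2.4,2.8,0.1],[0.004,0,0,0,-2.4,2.8,0.1]]

```text
time: 39.75
tool_pos: [0.5778, -0.1188, 0.2494]
tcp_rot: [1.277, 1.17, -1.285]
wrist_force: [-0.3, -1.3, -1.7]
width: 0.271
```

Run:
```python
from look import *
plan(.4654,-.2333,.25,-96.75)
```

```text
t 39.75 pos [ 0.5778 -0.1188  0.2494] psi -95.5 tilt [-0.0082  0.002 ] F [-0.3 -1.3 -1.7] w 0.271 n 5
total rv [ 0.022 -0.001  0.008] tool-shift(final frame) [-0.06 -9.81 12.69] (cur frame) [ 1.000e-02 -1.009e+01  1.247e+01]
[0.004, -0.0, 0.002, 0.0, -2.02, 2.49]
[0.004, -0.0, 0.002, -0.0, -2.01, 2.5]
[0.004, -0.0, 0.002, -0.0, -2.0, 2.51]
[0.004, -0.0, 0.002, -0.01, -1.98, 2.52]
[0.004, -0.0, 0.002, -0.01, -1.97, 2.53]
```

>>> arm_command:
  series:
    - [[0.004,0,0.002,0,-2,2.5,0.1],[0.004,0,0.002,0,-1.9,2.4,0.1],[0.004,0,0.002,0,-1.6,2.0,0.1],[0.004,0,0.002,0,-1.1,1.4,0.1],[0.003,0,0,0,-0.4,0.6,0.1],[0,0,0,0,0,0,0.1],[0,0,0,0,0,0,0.1]]

```text
time: 40.45
tool_pos: [0.4864, -0.2033, 0.2381]
tcp_rot: [1.294, 1.167, -1.308]
wrist_force: [1.0, -0.2, -1.9]
width: 0.272
```

Run:
```python
from look import *
plan(.4654,-.2333,.24,-96.75)
```

```text
t 40.45 pos [ 0.4864 -0.2033  0.2381] psi -96.93 tilt [-0.0168  0.007 ] F [ 1.  -0.2 -1.9] w 0.272 n 1
total rv [-0.003 -0.005  0.017] tool-shift(final frame) [-0.19 -1.73  3.22] (cur frame) [-0.17 -1.72  3.23]
[-0.003, -0.005, 0.017, -0.17, -1.72, 3.23]
```

>>> arm_command:
  series:
    - [[-0.002,-0.005,0.01,-0.3,-0.7,1.3,0.1],[0,0,0.007,-0.1,-0.7,1.3,0.1],[0,0,0,-0.1,-0.3,0.6,0.1],[0,0,0,0,0,0.1,0.1],[0,0,0,0,0,0,0.1],[0,0,0,0,0,0,0.1]]

```text
time: 41.05
tool_pos: [0.4669, -0.2339, 0.2433]
tcp_rot: [1.293, 1.152, -1.292]
wrist_force: [1.2, -0.1, -2.9]
width: 0.272
```

Run:
```python
from look import *
plan(.4654,-.2333,.24,-96.75)
p,d,K,E=snap('wrist','12'); snap('top','12'); snap('scene','12')
W=pts(d,K,E); H=W[...,2]
s=bot.read_state(); z=s['tool_pos'][2]
R0=R.from_rotvec(s['tcp_rot']).as_matrix(); T=(W-s['tool_pos'])@R0   # tool coords
top=T[...,0]; m=(abs(T[...,1])<.03)&(top<.02)&(top>-.02)&(abs(T[...,2])>.03)
q=T[m]; print(m.sum(),'tz',q[:,2].min(),q[:,2].max(),'topface x',np.median(q[:,0])); f=np.polyfit(q[:,2],q[:,1],1); print(f)
```

```text
t 41.05 pos [ 0.4669 -0.2339  0.2433] psi -96.51 tilt [ 0.0011 -0.0003] F [ 1.2 -0.1 -2.9] w 0.272 n 1
total rv [ 0.004  0.    -0.001] tool-shift(final frame) [ 0.33 -0.16 -0.04] (cur frame) [ 0.33 -0.16 -0.04]
[0.004, 0.0, -0.001, 0.33, -0.16, -0.04]
12084 tz -0.11079101590324583 0.03363982429290377 topface x -0.003099278967136282
[-0.00022466  0.0004064 ]
```

View pics/wrist12.png

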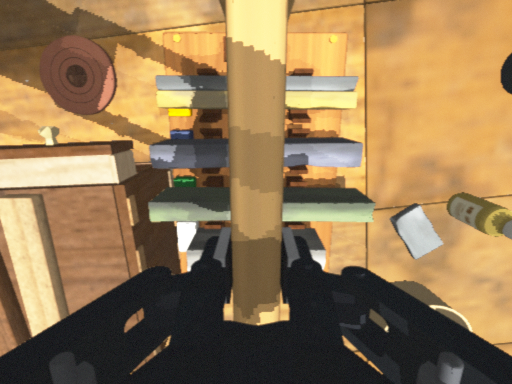

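View pics/scene12.png

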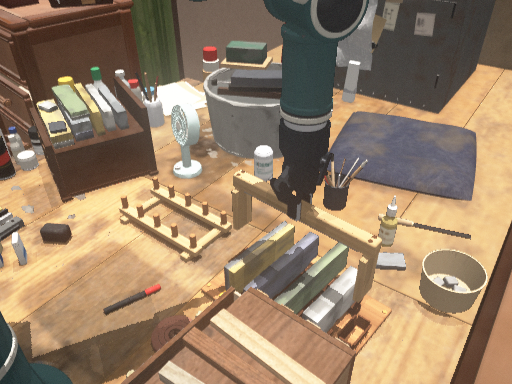

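View pics/top12.png

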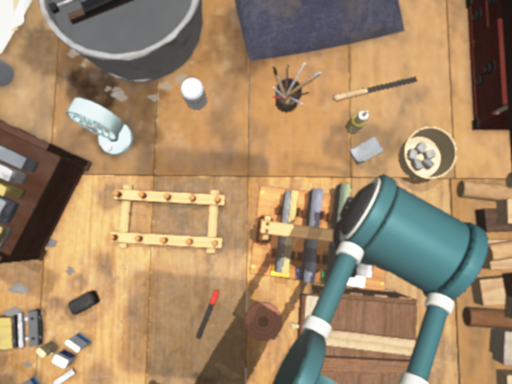

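Run:
```python
from look import *
s=bot.read_state(); R0=R.from_rotvec(s['tcp_rot']).as_matrix()
for n in('top','scene'):
    p,d,K,E=load(n,'12'); W=pts(d,K,E); T=(W-s['tool_pos'])@R0
    m=(abs(T[...,0]+.003)<.006)&(abs(T[...,1])<.02)&(abs(T[...,2])>.045)&(abs(T[...,2])<.17)
    q=T[m]; print(n,m.sum(),'tz',np.percentile(q[:,2],[0,1,99,100]).round(4),'ty mean neg/pos',[q[q[:,2]*k>0][:,1].mean().round(4) for k in(-1,1) if (q[:,2]*k>0).any()])
    for k in(-1,1):
        qq=q[q[:,2]*k>0]
        if len(qq)>20: print(k,'ty range',np.percentile(qq[:,1],[2,98]).round(4), np.median(qq[:,0]).round(4))
    m=(T[...,0]>.04)&(T[...,0]<.10)&(abs(T[...,1])<.035)&(abs(T[...,2])>.115)&(abs(T[...,2])<.165); q=T[m]
    for k in(-1,1):
        qq=q[q[:,2]*k>0]
        if len(qq)>20: print('leg',k,len(qq),'tz',np.percentile(qq[:,2],[3,97]).round(4),'ty',np.percentile(qq[:,1],[3,97]).round(4))
plan(.4654,-.2333,.24,-96.75)
```

```text
top 759 tz [-0.1483 -0.1471 -0.0461 -0.0453] ty mean neg/pos [np.float64(-0.0001)]
-1 ty range [-0.0115  0.0113] -0.0027
scene 1231 tz [-0.1466 -0.1424  0.1474  0.1486] ty mean neg/pos [np.float64(-0.0031), np.float64(-0.0029)]
-1 ty range [-0.0118  0.0112] -0.0022
1 ty range [-0.0123  0.01  ] -0.0022
leg -1 458 tz [-0.1387 -0.1284] ty [-0.0214  0.0206]
leg 1 464 tz [0.1318 0.1426] ty [-0.0221  0.0189]
t 41.2 pos [ 0.4669 -0.2338  0.2432] psi -96.49 tilt [ 0.0008 -0.0002] F [-0.3  0.3 -2.6] w 0.269 n 1
total rv [ 0.005  0.    -0.001] tool-shift(final frame) [ 0.32 -0.15 -0.03] (cur frame) [ 0.32 -0.15 -0.03]
[0.005, 0.0, -0.001, 0.32, -0.15, -0.03]
```

>>> arm_command:
  series:
    - [[0.005,0,-0.001,0.7,-0.15,0,0.1],[0,0,0,1.5,0,0,0.1],[0,0,0,2,0,0,0.1],[0,0,0,1.8,0,0,0.1],[0,0,0,1.0,0,0,0.1],[0,0,0,0.2,0,0,0.1],[0,0,0,0,0,0,0.1]]

```text
time: 41.9
tool_pos: [0.4643, -0.232, 0.1637]
tcp_rot: [1.295, 1.155, -1.297]
wrist_force: [-0.0, -0.2, -2.5]
width: 0.271
```

Run:
```python
from look import *
plan(.4654,-.2331,.131,-96.75)
```

```text
t 41.9 pos [ 0.4643 -0.232   0.1637] psi -96.73 tilt [-0.0031  0.0017] F [-0.  -0.2 -2.5] w 0.271 n 1
total rv [ 0.    -0.001  0.003] tool-shift(final frame) [3.27 0.13 0.1 ] (cur frame) [3.27 0.14 0.1 ]
[0.0, -0.001, 0.003, 3.27, 0.14, 0.1]
```

>>> arm_command:
  series:
    - [[0,-0.001,0.003,0.4,0.12,0.1,0.1],[0,0,0,0.6,0,0,0.1],[0,0,0,0.5,0,0,0.1],[0,0,0,0.2,0,0,0.1],[0,0,0,0,0,0,0.1]]

```text
time: 42.4
tool_pos: [0.4671, -0.2341, 0.1476]
tcp_rot: [1.296, 1.147, -1.293]
wrist_force: [-0.4, 0.7, -1.3]
width: 0.271
```

Run:
```python
from look import *
plan(.4654,-.2331,.131,-96.75)
p,d,K,E=snap('scene','13'); cv2.imwrite('pics/scene13c.png',cv2.resize(p[150:360,180:410],None,fx=2.8,fy=2.8,interpolation=cv2.INTER_CUBIC))
```

```text
t 42.4 pos [ 0.4671 -0.2341  0.1476] psi -96.73 tilt [ 0.004 -0.002] F [-0.4  0.7 -1.3] w 0.271 n 1
total rv [ 0.     0.001 -0.004] tool-shift(final frame) [ 1.66 -0.18 -0.08] (cur frame) [ 1.66 -0.19 -0.09]
[0.0, 0.001, -0.004, 1.66, -0.19, -0.09]
```

View pics/scene13c.png

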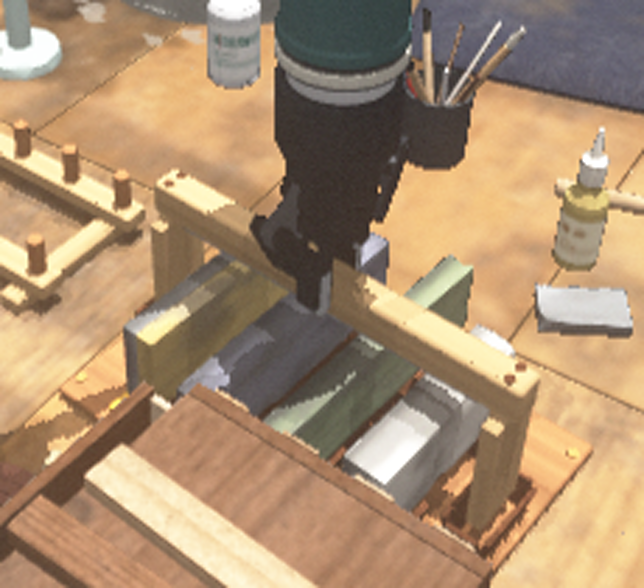

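The right leg (490,500 in the crop) is entering its socket. Continuing down with a small correction.

>>> arm_command:
  series:
    - [[0,0.001,-0.004,0.3,-0.15,-0.08,0.1],[0,0,0,0.4,0,0,0.1],[0,0,0,0.3,0,0,0.1],[0,0,0,0.1,0,0,0.1],[0,0,0,0,0,0,0.1]]

```text
time: 42.95
tool_pos: [0.466, -0.2333, 0.1364]
tcp_rot: [1.295, 1.15, -1.295]
wrist_force: [-0.4, -0.3, -3.1]
width: 0.272
```

Run:
```python
from look import *
plan(.4654,-.2331,.131,-96.75)
```

```text
t 42.95 pos [ 0.466  -0.2333  0.1364] psi -96.73 tilt [ 0.0009 -0.001 ] F [-0.4 -0.3 -3.1] w 0.272 n 1
total rv [ 0.     0.001 -0.001] tool-shift(final frame) [ 0.54 -0.06 -0.02] (cur frame) [ 0.54 -0.06 -0.02]
[0.0, 0.001, -0.001, 0.54, -0.06, -0.02]
```

>>> arm_command:
  series:
    - [[0,0,0,0.3,-0.05,0,0.1],[0,0,0,0.3,0,0,0.1],[0,0,0,0.3,0,0,0.1],[0,0,0,0.2,0,0,0.1]]

```text
time: 43.35
tool_pos: [0.4664, -0.2335, 0.1313]
tcp_rot: [1.295, 1.15, -1.295]
wrist_force: [-3.2, 1.8, 7.2]
width: 0.268
```

Run:
```python
from look import *
plan(.4654,-.2331,.131,-96.75)
```

```text
t 43.35 pos [ 0.4664 -0.2335  0.1313] psi -96.72 tilt [ 0.0009 -0.0008] F [-3.2  1.8  7.2] w 0.268 n 1
total rv [ 0.001  0.001 -0.001] tool-shift(final frame) [ 0.03 -0.1  -0.03] (cur frame) [ 0.03 -0.1  -0.03]
[0.001, 0.001, -0.001, 0.03, -0.1, -0.03]
```

>>> arm_command:
  series:
    - [[0,0,0,0,0,0,0.55],[0,0,0,0,0,0,0.55],[0,0,0,0,0,0,0.55],[0,0,0,0,0,0,0.55],[0,0,0,-0.8,0,0,0.55],[0,0,0,-1.5,0,0,0.55],[0,0,0,-2.5,0,0,0.55],[0,0,0,-3,0,0,0.55],[0,0,0,-3,0,0,0.55],[0,0,0,-2,0,0,0.55]]

```text
time: 44.35
tool_pos: [0.4645, -0.2325, 0.2618]
tcp_rot: [1.294, 1.156, -1.298]
wrist_force: [-0.1, -0.9, -0.4]
width: 0.547
```

>>> arm_command:
  series:
    - [[0,0,0,-0.5,-2,0,0.55],[0,0,0,0,0,-2,0.55],[0,0,0,0,2,-3,0.55],[0,0,0,0,2,-3.5,0.55],[0,0,0,0,2,-4,0.55],[0,0,0,0,2,-4,0.55],[0,0,0,0,1,-4,0.55],[0,0,0,0,0,-4,0.55],[0,0,0,0,0,-3,0.55],[0,0,0,0,0,-1,0.55]]

```text
time: 45.35
tool_pos: [0.5756, 0.0482, 0.2784]
tcp_rot: [1.302, 1.135, -1.293]
wrist_force: [-0.7, -0.7, 0.1]
width: 0.549
```

>>> arm_command:
  series:
    - [[0,0,0,0,0,-2,0.55],[0,0,0,0,0,-3,0.55],[0,0,0,0,0,-3,0.55],[0,0,0,0,0,-1,0.55],[0,0,0,0,0,0,0.55]]

```text
time: 45.85
tool_pos: [0.5871, 0.139, 0.2792]
tcp_rot: [1.299, 1.133, -1.293]
wrist_force: [0.9, -0.6, -0.6]
width: 0.551
```

Run:
```python
from look import *
plan(.5,0,.25,-96)
p,d,K,E=snap('scene','14'); cv2.imwrite('pics/scene14c.png',cv2.resize(p[150:360,180:410],None,fx=2.8,fy=2.8,interpolation=cv2.INTER_CUBIC))
yw=np.radians(-6.75); ex=np.array([np.cos(yw),np.sin(yw)]); ey=np.array([-ex[1],ex[0]])
snap('top','14')
for n in('top','scene'):
  p,d,K,E=load(n,'14'); W=pts(d,K,E); H=W[...,2]
  D=W[...,:2]-np.array([.4654,-.2333]); a=D@ex*1000; b=D@ey*1000
  m=(H>.122)&(H<.145)&(abs(a)<30)&(abs(b)<165); q=H[m]
  print(n,'bar top z ends',[np.median(H[m&(b>100)]).round(4),np.median(H[m&(b<-100)]).round(4)],'b',np.percentile(b[m],[0,1,99,100]).round(1),'a ends',[a[m&(b>100)].mean().round(1),a[m&(b<-100)].mean().round(1)])
  for nm,y,zt in(('yel',87,.099),('slate',29,.095),('green',-29,.093),('grey',-87,.093)):
    m=(abs(b-y)<18)&(abs(H-zt)<.007)&(abs(a)<135)&(abs(a)>20)&((a>-104)|(nm in('green','yel')))&((a>-90)|(nm!='grey'))
    f=np.polyfit(a[m],b[m],1); print(nm,m.sum(),'z',np.median(H[m]).round(4),np.percentile(a[m],[0,.5,99.5,100]).round(1),'mid',((np.percentile(a[m],.5)+np.percentile(a[m],99.5))/2).round(1),'b0',np.polyval(f,0).round(1),np.degrees(f[0]).round(2))
```

```text
t 45.85 pos [0.5871 0.139  0.2792] psi -97.05 tilt [ 0.0123 -0.0087] F [ 0.9 -0.6 -0.6] w 0.551 n 5
total rv [-0.018  0.007 -0.013] tool-shift(final frame) [ 2.92 -7.21 14.74] (cur frame) [ 2.93 -6.98 14.84]
[-0.004, 0.001, -0.003, 0.59, -1.4, 2.97]
[-0.004, 0.001, -0.003, 0.59, -1.4, 2.96]
[-0.004, 0.001, -0.003, 0.58, -1.41, 2.96]
[-0.004, 0.001, -0.003, 0.58, -1.42, 2.96]
[-0.004, 0.001, -0.003, 0.58, -1.43, 2.95]
top bar top z ends [np.float64(0.1338), np.float64(0.1342)] b [-148.  -143.1  145.   148.3] a ends [np.float64(1.5), np.float64(1.9)]
yel 838 z 0.0985 [-88.2 -87.5  91.4  92.1] mid 2.0 b0 87.7 0.0
slate 829 z 0.095 [-101.1 -100.1  102.3  103.3] mid 1.1 b0 30.4 0.91
green 902 z 0.0929 [-110.5 -109.6  122.1  123.8] mid 6.2 b0 -27.3 0.08
grey 757 z 0.0928 [-72.7 -72.1  75.8  77.1] mid 1.8 b0 -85.5 0.33
scene bar top z ends [np.float64(0.1332), np.float64(0.133)] b [-148.9 -147.7  141.2  147. ] a ends [np.float64(-1.9), np.float64(-1.8)]
yel 663 z 0.098 [-89.1 -88.3  91.6  92.1] mid 1.6 b0 84.5 -0.08
slate 665 z 0.0946 [-101.1 -100.5  101.7  103.4] mid 0.6 b0 27.6 0.07
green 662 z 0.0924 [-83.9 -82.9 121.4 122.9] mid 19.3 b0 -30.2 -0.27
grey 714 z 0.0921 [-74.6 -73.2  75.9  76.9] mid 1.4 b0 -88.6 0.11
```

View pics/scene14c.png

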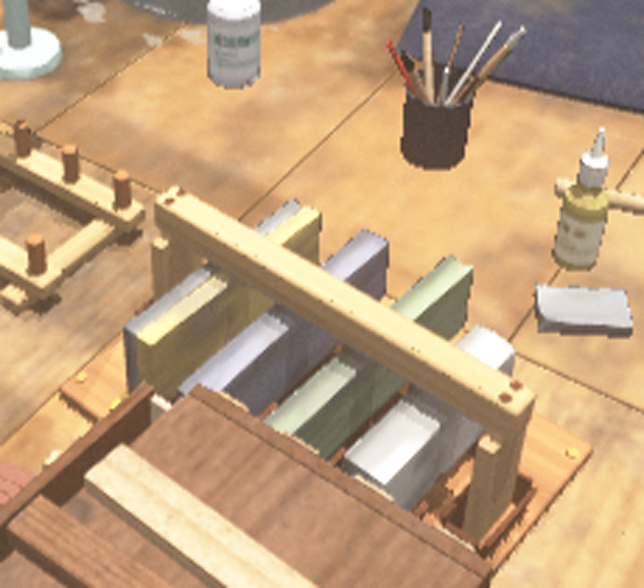

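View pics/top14.png

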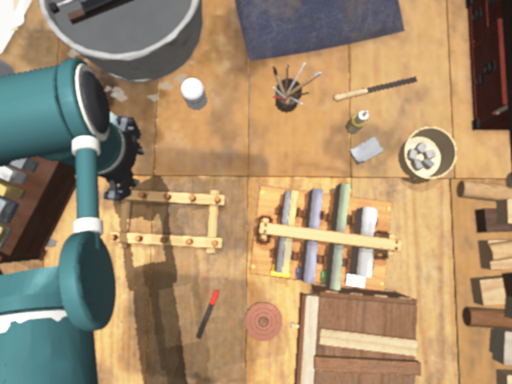

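The bridge is home (bar top at 134 mm at both ends), all stones stand at their seated heights, and the arm is clear. Handing in.

```bash
python3 -c "
from h import *
s=bot.read_state(); print(s['time'],s['wrist_force'],s['joint_vel'].round(3)); print(bot.finish_job())"
```

```text
45.95 [-0.52276871  0.05060712 -0.22922083] [-0.013 -0.004  0.006 -0.001 -0.001  0.002]
the job is handed in; nothing more can be done
None
```

All four stones are seated in the cradles of their colour and the bridge is home in its sockets, but the green stone sits about 5–7 mm off centre. I handed in at 46 s.

- **Stones:** I placed slate, grey, yellow and green in that order, each lowered to contact before release. All four stand upright with tops at 93–99 mm, the right seated heights. Slate, grey and yellow are within about 2 mm of centre along their cradles in both the top and scene views.
- **Bridge:** The bar top is at 133–134 mm at both ends, where 134 is home. The gripper was released and moved clear, with wrist force near zero.
- **Green off centre:** The near end of the stone meets the fixed wooden box behind the rack. I pressed the held stone against the box with up to 27 N on the wrist and it did not move, so I seated the stone fully down as close to centre as that allows. The top view gives 6 mm off, the wrist view 5 mm. The scene view can't measure it because the box hides that end.
- **Camera disagreement:** The top and scene views differ by about 3 mm sideways on the stones and bar. That is about what their 2 mm calibrations allow, and smaller than the cradle play at the mouth.

Early on, a finger touched the slate stone (about 6 N) while lining up. Later the gripper rested on a neighbour, probably the yellow stone (about 6–7 N). In both cases I backed off and nothing shifted.

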